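# Check a mincer hub's bore with a go/no-go plug gauge

## Robot

A 6-joint arm with a two-finger parallel gripper is mounted at the origin on a cart in front of the work surface, level with it; the furniture and walls round the work are solid. World frame = base frame: x ahead of the robot, y to its left, z up, the work surface at z = 0. Lengths are in m, angles in rad, forces in N, time in s.
With the tool pointing down it reaches from about 0.375 to 0.975 m from the base axis. Payload 3.8 kg.
Tool frame: the origin (TCP) lies at the very end of the fingers, on their centre line; the grasp point (between the pads) lies bot.grip_point_offset behind it (bot.grip_point_offset is the distance from the TCP to the grasp point, in m); z points along the fingers, y is the line along which they close (so a half turn about z gives the same grasp; the last joint's range is limited). The gripper opens to 85 mm and grips with 20 to 120 N. Pads are 22 mm wide; open, the fingers measure 114 mm over their backs; the gripper's body (76 mm by 85 mm) begins 54 mm behind the grasp point. The pads swing forward as they close: fully open they stand 13 mm farther back than shut.
Start: joints at [-1.185, 0.264, 1.604, -0, 1.274, -0.037], TCP at [0.277, -0.616, 0.231] pointing down, gripper open.
Joint ranges: [-2.63, 2.63], [-0.94, 2.18], [0.31, 2.57], [-1.31, 4.45], [0, 2.66], [-2.55, 2.55]. Speed limits (rad/s): [2.57, 2.57, 3.14, 3.14, 3.14, 3.14].

## Interface

Orientations are given as a rotation vector (axis times angle).
In Python, from workcell import bot, vision gives the robot as it stands.
- The arm moves only by the tool play_rows, never from a script. Its argument "rows" is a list of rows, each an object of numbers: "dx", "dy", "dz": the shift along the tool's x, y, z as a fraction of full scale; "roll": the turn about the tool's z as a fraction of full scale; "fingers": the closure, from 0 (fully open) to 1 (shut). In form: [{"dx": .., "dy": .., "dz": .., "roll": .., "fingers": ..}, ...]. A call has 1 to 20 rows; each row shifts and turns the commanded pose from where the row before left it, along the tool's axes as they then stand; what a row does not reach is not made up. Full scale, the value 1, is 0.04 m for a shift and 4 degrees for a turn. A row lasts 1/12 s, in which the tool goes at most 41.7 mm and 7.16 degrees, less where a joint would pass 70% of its speed; a pose out of reach is approached as far as the arm can. A call with a number of a shift or a turn outside -1 to 1 is refused whole. A call with a gripper value outside its range is refused whole. The fingers move at their own pace and stop on an object; "grip_force" is the grip in N (left out, the last holds). Time passes only in rows, so rows that do not move let the fingers close. It gives the time, the measured TCP pose, the force and the opening at its end, in the units of the state.
- bot.read_state(): the state, without advancing time (a new reading comes with each control period).
- vision.read_camera(name): name is "scene" or "side" or "wrist"; returns a dict with "pixels" (400x640x3 uint8, red, green, blue), "depth" (400x640 float32, m along the optical axis (not along the pixel's ray), 0 where there is no reading), "fx", "fy", "cx", "cy" (pixels), "R" (3x3) and "t" (3): a world point X has camera coordinates R X + t. Camera axes: x right, y down, z forward; pixel columns grow to the right and rows downward; lengths in m; the calibration is good to about 2 mm. A picture is of the moment at which its call begins.
- bot.finish_job(): hands the job in, once; it reports no verdict.
The state is a dict: "time": time; "q": joint angles; "joint_vel": joint speeds; "joint_torque": joint torques, N m; "tool_pos": TCP position; "tcp_rot": TCP orientation; "wrist_force": force on the tool from outside, world axes, zero at the start; "torque": the same for the moment, N m; "width": opening from 0.0 (shut) to 1.0 (fully open).
Only numpy, scipy, OpenCV 4.12 (cv2) and the standard library are available. Lean on these libraries where they do the work, as an engineer would, in place of code of your own. Each camera call takes 0.05 s, during which the arm holds its last target. There are 200 camera calls.

## Task

Check the bore of the mincer's drive hub with the double-ended plug gauge: slide the long, slim go end in until its shoulder sits fully home against the hub's face, hold it there with a steady push of about 8 N for a second, and pull it out. Then offer the short, thick no-go end squarely to the middle of the bore and hold it against the mouth with the same steady push for a second, to confirm that it does not go in. Bring it up gently, so that even at first touch the gauge never bears on the hub with 40 N, and at the end lay it back in its cradle and leave the things round about where they stand.

Things in the scene. Friction and masses are not known exactly. Their poses are not given: they have to be found in the camera images.
- gauge: Loose double-ended plug gauge, 152 mm long, 0.15 to 0.31 kg, bare metal, lying level in the cradle. Origin on its axis, mid-handle; x along the axis towards the go end. Handle: square bar 24 x 24 mm, 72 mm long, two sides upright, to be gripped across from above, between two round collars 36 mm across, 6 mm thick; the collars' outer faces (shoulders) lie at x = +42 and -42 mm.
- go_tip (a point): centre of the go end's end face, on the gauge's axis, 84 mm from its origin at +x; axes as the gauge's. The go end is the longer, slimmer plug: 26 mm across, 42 mm long, tip edge chamfered 1 mm.
- nogo_tip (a point): centre of the no-go end's end face, on the gauge's axis, 68 mm from its origin at -x; axes as the gauge's. The no-go end is the shorter, thicker plug: 31 mm across, 26 mm long, square-edged.
- hub: Drive hub of a mincer, fixed and rigid: a white housing 110 mm wide, 116 mm high, 85 mm deep behind a round metal nose 60 mm across and 50 mm long that points roughly to the robot. The bore is in the middle of the nose's flat front face. Origin on the worktop straight below that face; x level into the bore, z up.
- bore_mouth (a point): nominal centre of the bore's mouth, 75 mm up, in the nose's face; axes as the hub's, x level into the bore. The nose with its bore is clamped on off centre: the true bore lies up to 3.5 mm to either side (along y) of here, parallel, at this height; find it by feel. Round, 28 mm across, 50 mm deep, no lead-in: the go end has 1 mm play all round. Rigid, without spring: the push rises steeply with travel.
- cradle: Fixed wooden cradle: base 150 x 80 x 12 mm with two V-notched posts, 12 mm thick, 104 mm apart along its x axis, tops 73 mm up. Origin under its middle. The gauge's plugs lie in the notches, the handle is free between them; the +x notch suits the go end, the -x notch the no-go end, but the gauge lies well either way round.
- cradle_seat (a point): where the gauge's origin lies when it rests in the cradle: 70 mm above the worktop over the cradle's middle; axes as the cradle's, x along the gauge.
- spice_jar: Bystander, loose: spice jar with a black cap, 41 mm across, 105 mm high; origin under its middle.
- garlic: Bystander, loose: garlic bulb, 50 mm; origin under its middle.
- mug: Bystander, loose: dotted mug, 78 mm across, 93 mm high, handle to one side; origin under its middle.
- pepper_mill: Bystander, loose: turned wooden pepper mill, 58 mm across, 170 mm high; origin under its middle.
- herb_bottle: Bystander, loose: herb bottle with a cork, 54 mm across, 108 mm high; origin under its middle.
- food_tin: Bystander, loose: food tin, 75 mm across, 58 mm high; origin under its middle.
Things that resemble listed ones, but are neither listed nor needed, are in the scene too. Leave any blue look-alike of the gauge alone.

How it is judged:
On the way, in this order (a step that is already met when the one before it is completed fails the run):
1. the go end is in the bore with its shoulder within 2 mm of the hub's face and the gauge is pushed on the hub with 4 to 14 N for 0.5 s (x of go_tip in the frame of bore_mouth above 0.04 m and y of go_tip in the frame of bore_mouth between -0.006 and 0.006 m and z of go_tip in the frame of bore_mouth between -0.003 and 0.003 m and angle between the x axis of gauge and the x axis of hub, either way round below 0.08 rad and contact force between gauge and hub between 4 and 14 N), for 0.5 s.
2. the gauge is out of the bore and its no-go end, square to within 5 degrees and within 3 mm of where the bore can lie, is pressed on the mouth with 4 to 14 N for 0.5 s (x of nogo_tip in the frame of bore_mouth between -0.003 and 0.003 m and y of nogo_tip in the frame of bore_mouth between -0.0065 and 0.0065 m and z of nogo_tip in the frame of bore_mouth between -0.004 and 0.004 m and angle between the x axis of gauge and the x axis of hub, either way round below 0.09 rad and contact force between gauge and hub between 4 and 14 N), for 0.5 s.
At the end, for the whole second after the job is handed in: the gauge rests still in both notches of the cradle, either way round: its middle within 12 mm along and 6 mm across and in height of the cradle's seat, its axis within 0.15 rad of the cradle's (x of gauge in the frame of cradle_seat between -0.012 and 0.012 m and y of gauge in the frame of cradle_seat between -0.006 and 0.006 m and z of gauge in the frame of cradle_seat between -0.006 and 0.006 m and angle between the x axis of gauge and the x axis of cradle, either way round below 0.15 rad and linear speed of gauge below 0.02 m/s and contact force between gauge and cradle above 0.5 N); the robot touches nothing.
It fails at once if the gauge is pressed on the hub with more than 40 N (contact force between gauge and hub above 40 N).
It fails at once if the hub is struck by the robot itself with more than 40 N (contact force between any of the arm, the fingers and hub above 40 N).
It fails at once if a bystander is shifted by more than 30 mm (distance of any of spice_jar, garlic, mug, pepper_mill, herb_bottle, food_tin from where it was at the start of the episode above 0.03 m).
It also fails if it takes over 72 s, if anything falls off the work surface, if the arm or the gripper's body presses on something with over 40 N, if the wrist force passes 120 N, or if a joint passes its speed limit or range.

## Working session

There is one attempt and no reset: what is moved stays moved. The work goes in short steps, Python scripts to look and compute and a tool call to move; the robot and the scene stay as the last step left them, time stands still between calls to the robot, and variables do not carry over. Pictures are saved under pics/ and viewed, on a budget of 10 in all, crops included, one or two more only if the job needs it, and the job is handed in when it is done.

Besides the shell and the picture viewer there is one more tool, called after ">>>" as name(argument=value, ...) on one line, values as JSON. play_rows: Moves the arm, as the interface text tells. Its arguments: {"type":"object","properties":{"rows":{"type":"array","items":{"type":"object","properties":{"dx":{"type":"number","minimum":-1,"maximum":1},"dy":{"type":"number","minimum":-1,"maximum":1},"dz":{"type":"number","minimum":-1,"maximum":1},"roll":{"type":"number","minimum":-1,"maximum":1},"fingers":{"type":"number"}}}},"grip_force":{"type":"number"}},"required":["rows"]}

```bash
mkdir -p pics; ls; cat > h.py <<'E'
import numpy as np, cv2
from workcell import bot, vision
def snap(n):
    c=vision.read_camera(n); np.savez('pics/%s.npz'%n,**c); return c
def world(c,mask=None):
    d=c['depth'];v,u=np.indices(d.shape)
    P=np.stack([(u-c['cx'])/c['fx']*d,(v-c['cy'])/c['fy']*d,d],-1)
    return (P-c['t'])@c['R']
E
python3 - <<'E'
from h import *
a=snap('scene');b=snap('side')
s=bot.read_state();print(s, bot.grip_point_offset)
for n,c in(('scene',a),('side',b)):
    cv2.imwrite(f'pics/{n}1.png',c['pixels'][:,:,::-1]); print(n,c['fx'],-c['R'].T@c['t'])
E
```

```text
pics
{'time': 0.1, 'q': array([-1.18490526e+00,  2.64692861e-01,  1.60523017e+00, -1.45889489e-05,
        1.27374474e+00, -3.68970338e-02]), 'joint_vel': array([-3.10986927e-04, -2.74596466e-03, -1.10616306e-03,  1.40436622e-03,
        3.82555401e-05, -5.49243936e-04]), 'joint_torque': array([ 4.90819366e-04, -5.16707003e+01, -3.68590808e+01, -1.81328659e-05,
        6.35131204e-03,  1.32575732e-06]), 'tool_pos': array([ 0.27669856, -0.61494494,  0.23008034]), 'tcp_rot': array([-3.06966159e+00, -6.58757050e-01,  5.87096773e-04]), 'wrist_force': array([ 0.50029631, -0.56351584,  0.13837349]), 'torque': array([-0.01557759, -0.04025342,  0.01096412]), 'width': 0.9988258599168417} 0.0187
scene 432.1913089049995 [-0.35424685 -0.66646226  0.73453653]
side 490.21379558897263 [-0.21980912 -1.43950605  0.95212173]
```

View pics/scene1.png

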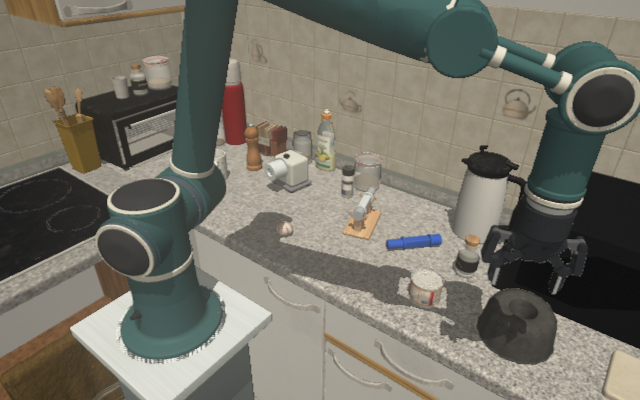

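View pics/side1.png

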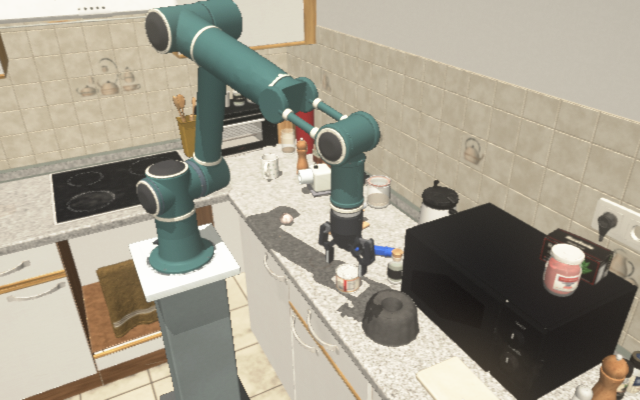

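The scene view shows the white hub at (290,172) with its nose at (272,172). The wooden cradle carrying the metal gauge is at (362,220), and the blue look-alike is at (413,242). The garlic is at (285,229), the spice jar at (347,182), the pepper mill at (254,150) and the mug probably at (220,160). The side view shows the gripper standing in front of the cradle. The gauge candidates are the metal bar in the cradle and the blue bar; the bare-metal one in the cradle fits. I'll confirm that in a crop.

```bash
python3 - <<'E'
from h import *
c=np.load('pics/scene.npz');W=world(c)
def p(u,v): print((u,v),W[v,u].round(3))
for q in [(266,172),(290,158),(290,185),(347,170),(347,195),(285,229),(254,150),(360,205),(370,195),(358,232),(413,242),(368,165),(302,140),(325,150),(220,160),(425,285),(467,260),(480,210)]: p(*q)
im=c['pixels'][:,:,::-1]
A=cv2.resize(im[135:205,210:310],(800,560),interpolation=cv2.INTER_CUBIC)
B=cv2.resize(im[160:255,330:450],(758,600),interpolation=cv2.INTER_CUBIC)
cv2.imwrite('pics/cropg.png',B)
m=(W[...,2]>0.015)&(W[...,2]<.2)
# top-down height map
x0,y0,r=0.2,-0.75,0.002
H=np.zeros((300,650,3),np.uint8)
for n in('scene','side'):
    k=np.load(f'pics/{n}.npz');w=world(k).reshape(-1,3);px=k['pixels'].reshape(-1,3)[:,::-1]
    o=np.argsort(w[:,2]);w=w[o];px=px[o]
    ok=(w[:,2]>.004)&(w[:,2]<.22);w=w[ok];px=px[ok]
    i=((w[:,0]-.2)/r).astype(int);j=((.55-w[:,1])/r).astype(int)
    g=(i>=0)&(i<300)&(j>=0)&(j<650)
    H[299-i[g],j[g]]=px[g]
cv2.imwrite('pics/top.png',H)
E
```

```text
(266, 172) [0.549 0.226 0.069]
(290, 158) [0.618 0.18  0.107]
(290, 185) [0.588 0.157 0.027]
(347, 170) [ 0.663 -0.016  0.108]
(347, 195) [ 0.666 -0.018  0.016]
(285, 229) [0.383 0.001 0.031]
(254, 150) [0.633 0.362 0.078]
(360, 205) [ 0.535 -0.146  0.092]
(370, 195) [ 0.611 -0.133  0.084]
(358, 232) [ 0.518 -0.156  0.014]
(413, 242) [ 0.556 -0.309  0.026]
(368, 165) [ 0.743 -0.045  0.103]
(302, 140) [0.767 0.25  0.102]
(325, 150) [0.777 0.153 0.087]
(220, 160) [0.498 0.388 0.083]
(425, 285) [ 0.386 -0.419  0.056]
(467, 260) [ 0.528 -0.464  0.06 ]
(480, 210) [ 0.68  -0.432  0.116]
```

View pics/cropg.png

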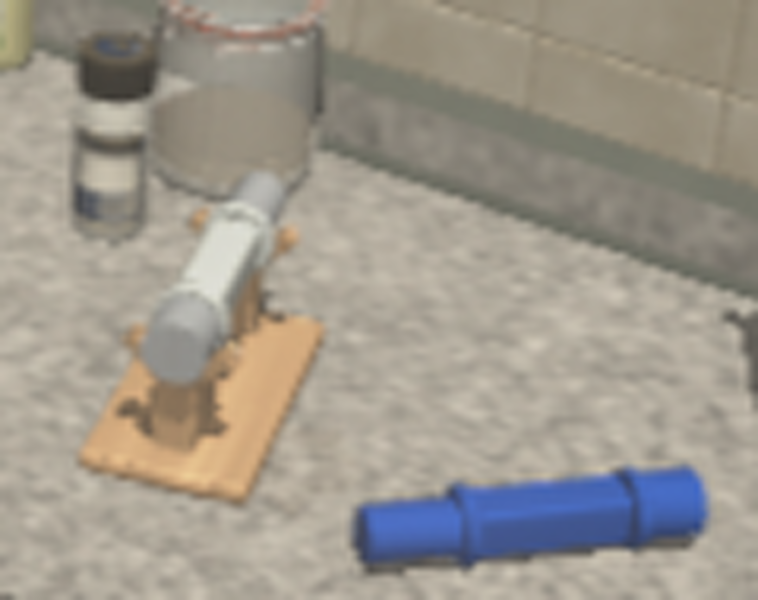

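View pics/top.png

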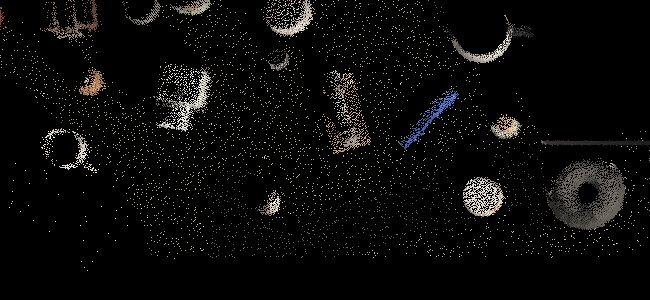

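The crop confirms it: the bare-metal gauge lies in the cradle with the thick no-go end near the robot at about (180,335) in the crop and the slim go end away. The blue one lies on the worktop and stays there. The top map places the hub at about (180,95), the cradle at (345,110) and the mug at (65,148).

```bash
cat >> h.py <<'E'
from scipy.spatial.transform import Rotation as Rn
def tool():
    s=bot.read_state(); return s,s['tool_pos'],Rn.from_rotvec(s['tcp_rot']).as_matrix()
def plan(target,yaw_y=None):
    "delta in tool axes (units of 40mm) and roll (units of 4deg)"
    s,p,R=tool(); d=R.T@(np.asarray(target)-p)/.04
    cur=np.degrees(np.arctan2(R[1,1],R[0,1]))
    r=0 if yaw_y is None else -((yaw_y-cur+180)%360-180)/4
    print('tool d/0.04',d.round(3),'roll/4',round(r,3),'yawy',cur.round(2),'t',s['time'],'F',s['wrist_force'].round(2),'q6',s['q'][5].round(2))
E
python3 - <<'E'
from h import *
pts=[]
for n in('scene','side'):
    k=np.load(f'pics/{n}.npz');w=world(k)
    px=k['pixels'].astype(int);sat=px.max(-1)-px.min(-1)
    m=(w[...,2]>.06)&(w[...,2]<.1)&(w[...,0]>.45)&(w[...,0]<.68)&(w[...,1]>-.22)&(w[...,1]<-.07)
    m2=m&(sat<40)
    q=w[m2];print(n,m.sum(),m2.sum())
    if len(q)>20:
        print(cv2.fitLine(q[:,:2].astype(np.float32),cv2.DIST_HUBER,0,.01,.01).ravel(),q.min(0),q.max(0),np.median(q,0))
    h=(w[...,0]>.48)&(w[...,0]<.75)&(w[...,1]>.08)&(w[...,1]<.29)
    for nm,mm in(('top',h&(w[...,2]>.110)&(w[...,2]<.125)),('all',h&(w[...,2]>.02)&(w[...,2]<.13))):
        q=w[mm]
        if len(q)>10:
            print(nm,len(q),q.min(0).round(3),q.max(0).round(3)); 
            print(' rect',cv2.minAreaRect(q[:,:2].astype(np.float32)))
    # base of cradle
    b=w[(w[...,2]>.006)&(w[...,2]<.018)&(w[...,0]>.45)&(w[...,0]<.68)&(w[...,1]>-.22)&(w[...,1]<-.07)&(sat>50)]
    if len(b)>10: print('base',len(b),cv2.minAreaRect(b[:,:2].astype(np.float32)))
E
```

```text
scene 414 372
[ 0.96729445  0.25365603  0.5659894  -0.1404163 ] [ 0.50612533 -0.1655438   0.06050874] [ 0.65690565 -0.09804902  0.09233383] [ 0.56169713 -0.13894922  0.08254915]
top 54 [0.556 0.141 0.11 ] [0.658 0.222 0.12 ]
 rect ((0.6041705012321472, 0.18714137375354767), (0.07403945177793503, 0.10119175165891647), 75.25568389892578)
all 1207 [0.538 0.131 0.02 ] [0.749 0.254 0.12 ]
 rect ((0.6457942724227905, 0.18806129693984985), (0.2167263925075531, 0.1136660948395729), 4.972598552703857)
base 479 ((0.5728728175163269, -0.13521116971969604), (0.1492307484149933, 0.07753264158964157), 16.143692016601562)
side 21 18
top 13 [0.602 0.166 0.11 ] [0.653 0.199 0.117]
 rect ((0.6297619938850403, 0.17876866459846497), (0.023695439100265503, 0.051971159875392914), 53.36955642700195)
all 695 [0.54  0.128 0.02 ] [0.671 0.234 0.117]
 rect ((0.6058307886123657, 0.18287082016468048), (0.10387274622917175, 0.13084937632083893), 85.56741333007812)
base 35 ((0.576015055179596, -0.14751462638378143), (0.15511932969093323, 0.0374167375266552), 1.9291192293167114)
```

```bash
python3 - <<'E'
from h import *
plan([.565,-.138,.25],-74)
E
```

```text
tool d/0.04 [11.465 -7.917 -0.481] roll/4 2.056 yawy -65.78 t 0.1 F [ 0.5  -0.56  0.14] q6 -0.04
```

>>> play_rows(rows=[{"dx": 0.717,"dy": -0.495,"dz": -0.03,"fingers": 0},{"dx": 0.717,"dy": -0.495,"dz": -0.03,"fingers": 0},{"dx": 0.717,"dy": -0.495,"dz": -0.03,"fingers": 0},{"dx": 0.717,"dy": -0.495,"dz": -0.03,"fingers": 0},{"dx": 0.717,"dy": -0.495,"dz": -0.03,"fingers": 0},{"dx": 0.717,"dy": -0.495,"dz": -0.03,"fingers": 0},{"dx": 0.717,"dy": -0.495,"dz": -0.03,"fingers": 0},{"dx": 0.717,"dy": -0.495,"dz": -0.03,"fingers": 0},{"dx": 0.717,"dy": -0.495,"dz": -0.03,"fingers": 0},{"dx": 0.717,"dy": -0.495,"dz": -0.03,"fingers": 0},{"dx": 0.717,"dy": -0.495,"dz": -0.03,"fingers": 0},{"dx": 0.717,"dy": -0.495,"dz": -0.03,"fingers": 0},{"dx": 0.717,"dy": -0.495,"dz": -0.03,"fingers": 0},{"dx": 0.717,"dy": -0.495,"dz": -0.03,"fingers": 0},{"dx": 0.717,"dy": -0.495,"dz": -0.03,"fingers": 0},{"dx": 0.717,"dy": -0.495,"dz": -0.03,"fingers": 0},{"roll": 0.685,"fingers": 0},{"roll": 0.685,"fingers": 0},{"roll": 0.685,"fingers": 0},{"fingers": 0}])

```text
validation failed for argument at $.ro...
```

```bash
python3 - <<'E'
from h import *
c=snap('wrist');s=snap('scene')
print(-c['R'].T@c['t'],c['R'][2])
im=np.vstack([c['pixels'],s['pixels'][120:260,:]])[:,:,::-1]
cv2.imwrite('pics/w2.png',im)
plan([.565,-.138,.25],-74)
E
```

```text
[ 0.34888434 -0.58325542  0.37136239] [-0.28032407 -0.12281347 -0.95201642]
tool d/0.04 [11.465 -7.923 -0.477] roll/4 2.055 yawy -65.78 t 0.2 F [ 0.85 -0.25  0.3 ] q6 -0.04
```

View pics/w2.png

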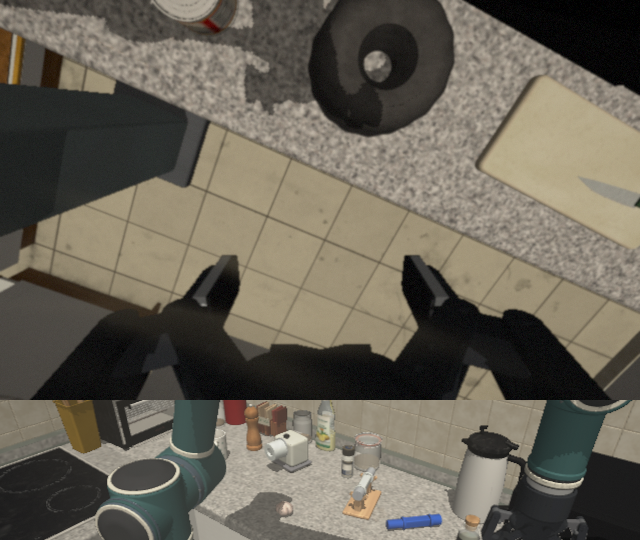

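The move was refused, so the arm has not moved. The wrist view still shows the dark ring mould at (380,65), and the fingers are at (215,285) and (425,285). I'll retry with every field given.

>>> play_rows(rows=[{"dx": 0.72,"dy": -0.5,"dz": -0.03,"roll": 0,"fingers": 0},{"dx": 0.72,"dy": -0.5,"dz": -0.03,"roll": 0,"fingers": 0},{"dx": 0.72,"dy": -0.5,"dz": -0.03,"roll": 0,"fingers": 0},{"dx": 0.72,"dy": -0.5,"dz": -0.03,"roll": 0,"fingers": 0},{"dx": 0.72,"dy": -0.5,"dz": -0.03,"roll": 0,"fingers": 0},{"dx": 0.72,"dy": -0.5,"dz": -0.03,"roll": 0,"fingers": 0},{"dx": 0.72,"dy": -0.5,"dz": -0.03,"roll": 0,"fingers": 0},{"dx": 0.72,"dy": -0.5,"dz": -0.03,"roll": 0,"fingers": 0},{"dx": 0.72,"dy": -0.5,"dz": -0.03,"roll": 0,"fingers": 0},{"dx": 0.72,"dy": -0.5,"dz": -0.03,"roll": 0,"fingers": 0},{"dx": 0.72,"dy": -0.5,"dz": -0.03,"roll": 0,"fingers": 0},{"dx": 0.72,"dy": -0.5,"dz": -0.03,"roll": 0,"fingers": 0},{"dx": 0.72,"dy": -0.5,"dz": -0.03,"roll": 0,"fingers": 0},{"dx": 0.72,"dy": -0.5,"dz": -0.03,"roll": 0,"fingers": 0},{"dx": 0.72,"dy": -0.5,"dz": -0.03,"roll": 0,"fingers": 0},{"dx": 0.7,"dy": -0.5,"dz": -0.03,"roll": 0,"fingers": 0},{"dx": 0,"dy": 0,"dz": 0,"roll": 0.7,"fingers": 0},{"dx": 0,"dy": 0,"dz": 0,"roll": 0.7,"fingers": 0},{"dx": 0,"dy": 0,"dz": 0,"roll": 0.66,"fingers": 0},{"dx": 0,"dy": 0,"dz": 0,"roll": 0,"fingers": 0}])

```text
time: 1.87
tool_pos: [0.5651, -0.1344, 0.2502]
tcp_rot: [-3.111, -0.437, 0.001]
wrist_force: [0.4, -0.1, 0.1]
width: 1.003
```

```bash
python3 - <<'E'
from h import *
c=snap('wrist')
print(-c['R'].T@c['t'],c['R'][2])
cv2.imwrite('pics/w3.png',c['pixels'][:,:,::-1])
w=world(c);px=c['pixels'].astype(int);sat=px.max(-1)-px.min(-1)
m=(w[...,2]>.06)&(w[...,2]<.1)&(w[...,0]>.45)&(w[...,0]<.68)&(w[...,1]>-.22)&(w[...,1]<-.07)&(sat<40)
q=w[m];l=cv2.fitLine(q[:,:2].astype(np.float32),cv2.DIST_HUBER,0,.01,.01).ravel();print(len(q),l,q.min(0),q.max(0))
th=np.radians(16);
if l[0]<0:l[:2]*=-1
d=l[:2];n=np.array([-d[1],d[0]]);r=q[:,:2]-l[2:]
s=r@d;t=r@n;print(np.degrees(np.arctan2(d[1],d[0])))
for a in np.arange(-.1,.1,.006):
    k=(s>=a)&(s<a+.006)
    if k.sum()>3: print(a.round(3),k.sum(),t[k].min().round(4),t[k].max().round(4),np.percentile(q[k,2],95).round(4))
b=w[(w[...,2]>.006)&(w[...,2]<.018)&(w[...,0]>.45)&(w[...,0]<.68)&(w[...,1]>-.22)&(w[...,1]<-.05)&(sat>50)]
print('base',len(b),cv2.minAreaRect(b[:,:2].astype(np.float32)))
E
```

```text
[ 0.6411448  -0.11305806  0.39143941] [-0.29516749 -0.08329243 -0.95180803]
3092 [ 0.9602762   0.27905127  0.58647925 -0.13028431] [ 0.50825725 -0.17447424  0.0624262 ] [ 0.65982651 -0.09924093  0.08780413]
16.20359
-0.082 51 -0.0147 0.0148 0.0846
-0.076 114 -0.0146 0.0147 0.0846
-0.07 118 -0.0263 0.0161 0.085
-0.064 118 -0.0145 0.0161 0.0847
-0.058 101 -0.0154 0.016 0.085
-0.052 203 -0.0167 0.0166 0.0865
-0.046 92 -0.0117 0.0105 0.0819
-0.04 94 -0.0105 0.0117 0.0818
-0.034 105 -0.0116 0.0116 0.0818
-0.028 108 -0.0116 0.0115 0.0817
-0.022 106 -0.0115 0.0115 0.0819
-0.016 107 -0.0115 0.0113 0.082
-0.01 106 -0.0114 0.0113 0.0815
-0.004 117 -0.0114 0.0112 0.0814
0.002 112 -0.0113 0.0111 0.0816
0.008 109 -0.0113 0.0111 0.0813
0.014 120 -0.0112 0.0109 0.0814
0.02 106 -0.0112 0.0152 0.0844
0.026 181 -0.0168 0.0164 0.0863
0.032 132 -0.0124 0.0134 0.0816
0.038 139 -0.0123 0.0132 0.0814
0.044 122 -0.0123 0.0118 0.0816
0.05 124 -0.0122 0.0117 0.0813
0.056 137 -0.0122 0.0116 0.0814
0.062 137 -0.0121 0.0116 0.0815
0.068 133 -0.0121 0.0114 0.0815
base 3221 ((0.5757558941841125, -0.133390873670578), (0.14898809790611267, 0.07927227020263672), 16.13815689086914)
```

View pics/w3.png

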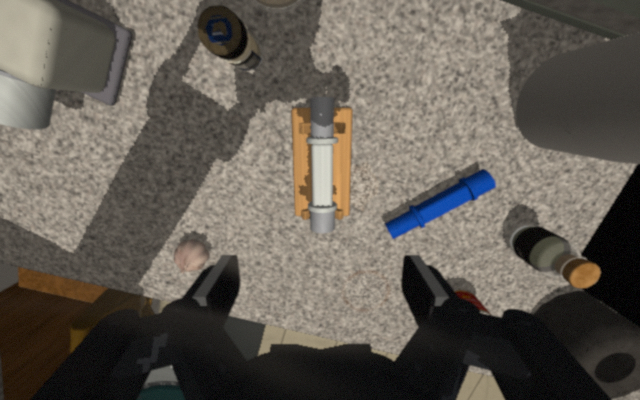

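The wrist view shows the gauge in the cradle, go end up at (322,100) and no-go end at (322,225). The hub's corner is at upper left, with its nose at about (20,100). The fit puts the gauge origin at (0.576,-0.133) with yaw 16.2°.

```bash
python3 - <<'E'
from h import *
plan([.5762,-.1332,.050],-73.8)
E
```

```text
tool d/0.04 [0.28  0.042 5.006] roll/4 -0.034 yawy -73.94 t 1.9167 F [ 0.16 -0.26  1.23] q6 1.01
```

>>> play_rows(rows=[{"dx": 0.28,"dy": 0.04,"dz": 0.6,"roll": -0.03,"fingers": 0},{"dx": 0,"dy": 0,"dz": 0.8,"roll": 0,"fingers": 0},{"dx": 0,"dy": 0,"dz": 0.8,"roll": 0,"fingers": 0},{"dx": 0,"dy": 0,"dz": 0.8,"roll": 0,"fingers": 0},{"dx": 0,"dy": 0,"dz": 0.8,"roll": 0,"fingers": 0},{"dx": 0,"dy": 0,"dz": 0.7,"roll": 0,"fingers": 0},{"dx": 0,"dy": 0,"dz": 0.5,"roll": 0,"fingers": 0},{"dx": 0,"dy": 0,"dz": 0,"roll": 0,"fingers": 0},{"dx": 0,"dy": 0,"dz": 0,"roll": 0,"fingers": 0},{"dx": 0,"dy": 0,"dz": 0,"roll": 0,"fingers": 0.5},{"dx": 0,"dy": 0,"dz": 0,"roll": 0,"fingers": 1},{"dx": 0,"dy": 0,"dz": 0,"roll": 0,"fingers": 1},{"dx": 0,"dy": 0,"dz": 0,"roll": 0,"fingers": 1},{"dx": 0,"dy": 0,"dz": 0,"roll": 0,"fingers": 1},{"dx": 0,"dy": 0,"dz": 0,"roll": 0,"fingers": 1},{"dx": 0,"dy": 0,"dz": 0,"roll": 0,"fingers": 1},{"dx": 0,"dy": 0,"dz": 0,"roll": 0,"fingers": 1},{"dx": 0,"dy": 0,"dz": 0,"roll": 0,"fingers": 1}], grip_force=80)

```text
time: 3.42
tool_pos: [0.5771, -0.133, 0.052]
tcp_rot: [-3.11, -0.44, -0.002]
wrist_force: [-0.5, 2.0, 5.7]
width: 0.269
```

```bash
python3 - <<'E'
from h import *
plan([.577,-.133,.22],-73.8)
plan([.43,.24,.22],-105)
E
```

```text
tool d/0.04 [ 0.005 -0.    -4.201] roll/4 -0.024 yawy -73.89 t 3.4167 F [-0.47  2.03  5.72] q6 1.02
tool d/0.04 [-0.939 -9.979 -4.201] roll/4 7.776 yawy -73.89 t 3.4167 F [-0.47  2.03  5.72] q6 1.02
```

>>> play_rows(rows=[{"dx": 0,"dy": 0,"dz": -0.1,"roll": 0,"fingers": 1},{"dx": 0,"dy": 0,"dz": -0.3,"roll": 0,"fingers": 1},{"dx": 0,"dy": 0,"dz": -0.5,"roll": 0,"fingers": 1},{"dx": 0,"dy": 0,"dz": -0.7,"roll": 0,"fingers": 1},{"dx": 0,"dy": 0,"dz": -0.8,"roll": 0,"fingers": 1},{"dx": 0,"dy": 0,"dz": -0.8,"roll": 0,"fingers": 1},{"dx": 0,"dy": -0.3,"dz": -0.6,"roll": 0,"fingers": 1},{"dx": -0.05,"dy": -0.6,"dz": -0.4,"roll": 0,"fingers": 1},{"dx": -0.09,"dy": -0.9,"dz": 0,"roll": 0,"fingers": 1},{"dx": -0.1,"dy": -0.9,"dz": 0,"roll": 0,"fingers": 1},{"dx": -0.1,"dy": -0.9,"dz": 0,"roll": 0,"fingers": 1},{"dx": -0.1,"dy": -0.9,"dz": 0,"roll": 0,"fingers": 1},{"dx": -0.1,"dy": -0.9,"dz": 0,"roll": 0,"fingers": 1},{"dx": -0.1,"dy": -0.9,"dz": 0,"roll": 0,"fingers": 1},{"dx": -0.1,"dy": -0.9,"dz": 0,"roll": 0,"fingers": 1},{"dx": -0.1,"dy": -0.9,"dz": 0,"roll": 0,"fingers": 1},{"dx": -0.1,"dy": -0.9,"dz": 0,"roll": 0,"fingers": 1},{"dx": -0.1,"dy": -0.7,"dz": 0,"roll": 0,"fingers": 1},{"dx": 0,"dy": -0.28,"dz": 0,"roll": 0,"fingers": 1}])

```text
time: 5.0
tool_pos: [0.4236, 0.2412, 0.2191]
tcp_rot: [-3.109, -0.444, 0.0]
wrist_force: [0.1, 0.5, -2.9]
width: 0.272
```

>>> play_rows(rows=[{"dx": 0,"dy": 0,"dz": 0,"roll": 1,"fingers": 1},{"dx": 0,"dy": 0,"dz": 0,"roll": 1,"fingers": 1},{"dx": 0,"dy": 0,"dz": 0,"roll": 1,"fingers": 1},{"dx": 0,"dy": 0,"dz": 0,"roll": 1,"fingers": 1},{"dx": 0,"dy": 0,"dz": 0,"roll": 1,"fingers": 1},{"dx": 0,"dy": 0,"dz": 0,"roll": 1,"fingers": 1},{"dx": 0,"dy": 0,"dz": 0,"roll": 1,"fingers": 1},{"dx": 0,"dy": 0,"dz": 0,"roll": 0.8,"fingers": 1},{"dx": 0,"dy": 0,"dz": 0,"roll": 0,"fingers": 1}])

```text
time: 5.75
tool_pos: [0.4259, 0.2379, 0.2188]
tcp_rot: [3.114, -0.415, 0.001]
wrist_force: [0.4, -0.0, -1.0]
width: 0.269
```

```bash
python3 - <<'E'
from h import *
plan([.43,.24,.22],-105)
c=snap('wrist');s=snap('scene')
im=np.vstack([c['pixels'],s['pixels'][90:230]])[:,:,::-1]
cv2.imwrite('pics/w4.png',im)
for k in(c,s):
    w=world(k);px=k['pixels'].astype(int)
    h=(w[...,0]>.48)&(w[...,0]<.75)&(w[...,1]>.08)&(w[...,1]<.29)
    q=w[h&(w[...,2]>.110)&(w[...,2]<.13)];print('top',len(q),np.median(q[:,2]),cv2.minAreaRect(q[:,:2].astype(np.float32)))
    v=np.argwhere(h&(w[...,2]>.110)&(w[...,2]<.13));print(v.min(0),v.max(0))
E
```

```text
tool d/0.04 [ 0.085 -0.079 -0.029] roll/4 -0.049 yawy -105.2 t 5.75 F [ 0.41 -0.02 -1.03] q6 2.29
top 0 nan ((0.0, 0.0), (0.0, 0.0), 0.0)
  return _methods._mean(a, axis=axis, dtype=dtype,
  ret = ret.dtype.type(ret / rcount)
Traceback (most recent call last):
ValueError: zero-size array to reduction operation minimum which has no identity
```

View pics/w4.png

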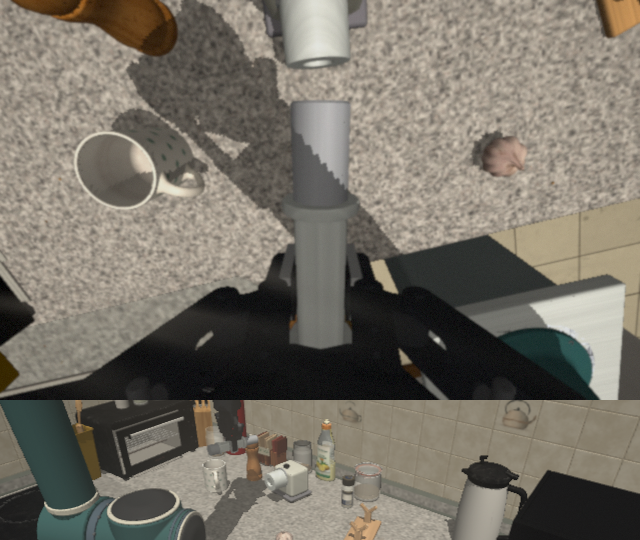

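The wrist view shows the gauge held straight, with the go tip at (320,103). The hub's nose is ahead, its face at about (318,63), and the mug (with handle) is at (135,170), well clear. Next I'll fit the nose cylinder and the gauge axis in the same wrist image.

```bash
cat > fit.py <<'E'
from h import *
from scipy.optimize import least_squares
def fit(c,gr=.013,tip=.084,verbose=1):
    s,p,R=tool(); w=world(c); d=c['depth']>0
    tx=R[:2,0]/np.linalg.norm(R[:2,0]); ty=np.array([-tx[1],tx[0]])   # ty = left
    L=np.stack([(w[...,:2]-p[:2])@tx,(w[...,:2]-p[:2])@ty,w[...,2]],-1)
    out=[]
    for nm,m,r,zf in (('gauge',d&(L[...,0]>.046)&(L[...,0]<tip+.012)&(abs(L[...,1])<.022)&(abs(L[...,2]-p[2]-.018)<.03),gr,None),
                   ('nose',d&(L[...,0]>.092)&(abs(L[...,1])<.05)&(L[...,2]>.06)&(L[...,2]<.112),.030,None)):
        q=L[m]
        if len(q)<50: print(nm,'few',len(q)); continue
        q=q[q[:,2]>np.percentile(q[:,2],99)-r*.75]
        x0=q[:,0].mean()
        f=lambda a:np.hypot((q[:,1]-a[0]-a[1]*(q[:,0]-x0))*np.cos(a[1]),q[:,2]-a[2]-a[3]*(q[:,0]-x0))-r
        z=np.percentile(q[:,2],99)-r
        o=least_squares(f,[0,0,z,0],loss='soft_l1',f_scale=.001)
        a=o.x
        print(nm,len(q),'y@x0',x0.round(4),(a[0]*1e3).round(2),'mm; yaw',np.degrees(a[1]).round(2),'z',a[2].round(4),'pitch',np.degrees(a[3]).round(2),'rms',np.sqrt(np.mean(f(a)**2)).round(5),'x range',np.percentile(q[:,0],[0,.5,2,98,99.5,100]).round(4))
        out.append((x0,a))
    return out
E
python3 - <<'E'
from fit import *
c=np.load('pics/wrist.npz'); fit(c); plan([.43,.24,.22])
w=world(c);i=np.arange(20,110,6);print(np.c_[i,w[i,318]].round(4))
E
```

```text
gauge 5395 y@x0 0.0658 -0.24 mm; yaw -0.11 z 0.2345 pitch -0.62 rms 0.00054 x range [0.046  0.0463 0.0469 0.083  0.0836 0.0837]
nose 4098 y@x0 0.1432 3.35 mm; yaw 5.23 z 0.0733 pitch 0.63 rms 0.00164 x range [0.1199 0.1206 0.1217 0.1645 0.1673 0.1697]
tool d/0.04 [ 0.088 -0.074 -0.031] roll/4 0 yawy -105.03 t 5.85 F [-0.02  0.83 -1.87] q6 2.29
[[ 2.000e+01  5.702e-01  2.006e-01  1.038e-01]
 [ 2.600e+01  5.662e-01  2.017e-01  1.037e-01]
 [ 3.200e+01  5.624e-01  2.027e-01  1.025e-01]
 [ 3.800e+01  5.581e-01  2.039e-01  1.034e-01]
 [ 4.400e+01  5.539e-01  2.050e-01  1.038e-01]
 [ 5.000e+01  5.496e-01  2.062e-01  1.041e-01]
 [ 5.600e+01  5.455e-01  2.074e-01  1.037e-01]
 [ 6.200e+01  5.479e-01  2.070e-01  5.990e-02]
 [ 6.800e+01  5.445e-01  2.081e-01  4.750e-02]
 [ 7.400e+01  5.450e-01  2.083e-01 -2.100e-03]
 [ 8.000e+01  5.386e-01  2.100e-01 -8.000e-04]
 [ 8.600e+01  5.322e-01  2.118e-01 -5.000e-04]
 [ 9.200e+01  5.258e-01  2.135e-01 -1.200e-03]
 [ 9.800e+01  5.194e-01  2.153e-01 -2.000e-03]
 [ 1.040e+02  5.054e-01  2.173e-01  2.476e-01]]
```

```bash
python3 - <<'E'
from h import *
plan([.415,.229,.057],-99.8)
E
```

```text
tool d/0.04 [-0.204  0.288  4.044] roll/4 -1.306 yawy -105.03 t 5.85 F [-0.02  0.83 -1.87] q6 2.29
```

>>> play_rows(rows=[{"dx": -0.2,"dy": 0.29,"dz": 0.3,"roll": 0,"fingers": 1},{"dx": 0,"dy": 0,"dz": 0.7,"roll": -0.7,"fingers": 1},{"dx": 0,"dy": 0,"dz": 0.8,"roll": -0.6,"fingers": 1},{"dx": 0,"dy": 0,"dz": 0.8,"roll": 0,"fingers": 1},{"dx": 0,"dy": 0,"dz": 0.7,"roll": 0,"fingers": 1},{"dx": 0,"dy": 0,"dz": 0.5,"roll": 0,"fingers": 1},{"dx": 0,"dy": 0,"dz": 0.25,"roll": 0,"fingers": 1},{"dx": 0,"dy": 0,"dz": 0,"roll": 0,"fingers": 1},{"dx": 0,"dy": 0,"dz": 0,"roll": 0,"fingers": 1},{"dx": 0,"dy": 0,"dz": 0,"roll": 0,"fingers": 1}])

```text
time: 6.68
tool_pos: [0.4165, 0.2301, 0.0581]
tcp_rot: [-3.128, 0.27, -0.004]
wrist_force: [-0.0, -1.0, -1.8]
width: 0.266
```

```bash
python3 - <<'E'
from fit import *
c=snap('wrist'); 
plan([.415,.229,.057],-99.8)
fit(c); print(bot.read_state()['tool_pos'],bot.read_state()['tcp_rot'])
w=world(c);s,p,R=tool()
px=c['pixels'].astype(int);sat=px.max(-1)-px.min(-1)
h=(w[...,0]>.56)&(w[...,0]<.75)&(w[...,1]>.08)&(w[...,1]<.29)&(w[...,2]>.113)&(w[...,2]<.13)
q=w[h];print('top',len(q),cv2.minAreaRect(q[:,:2].astype(np.float32)) if len(q) else 0)
cv2.imwrite('pics/w5.png',cv2.resize(c['pixels'][0:300,180:480,::-1],(600,600)))
E
```

```text
tool d/0.04 [-0.036  0.038  0.036] roll/4 -0.02 yawy -99.88 t 6.7333 F [-0.27  0.19 -1.36] q6 2.2
gauge 5358 y@x0 0.0656 -0.13 mm; yaw 0.21 z 0.074 pitch -0.42 rms 0.00053 x range [0.046  0.0463 0.0469 0.0827 0.0833 0.0834]
nose few 0
[0.41668566 0.23024543 0.05843553] [-3.12805293  0.27033785 -0.00507085]
top 0 0
```

View pics/w5.png

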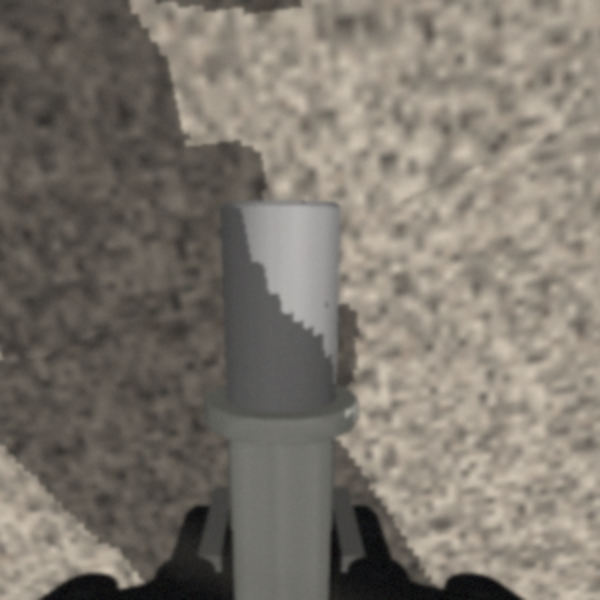

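The view shows the gauge straight in the pads with the tip at about (280,205) in the crop, and the nose out of frame at the top. I'll move 30 mm forward, still about 15 mm short of the face, and fit again.

>>> play_rows(rows=[{"dx": 0.3,"dy": 0,"dz": 0.02,"roll": 0,"fingers": 1},{"dx": 0.4,"dy": 0,"dz": 0,"roll": 0,"fingers": 1},{"dx": 0,"dy": 0,"dz": 0,"roll": 0,"fingers": 1},{"dx": 0,"dy": 0,"dz": 0,"roll": 0,"fingers": 1},{"dx": 0,"dy": 0,"dz": 0,"roll": 0,"fingers": 1}])

```text
time: 7.15
tool_pos: [0.4429, 0.2246, 0.0562]
tcp_rot: [-3.13, 0.272, -0.001]
wrist_force: [-0.1, 0.5, -2.2]
width: 0.269
```

```bash
python3 - <<'E'
from fit import *
k=np.load('pics/scene.npz');w=world(k)
h=(w[...,0]>.5)&(w[...,0]<.75)&(w[...,1]>.08)&(w[...,1]<.29)&(w[...,2]>.03)&(w[...,2]<.125)
# nose cylinder & housing in old scene image: normals via local cross product
N=np.cross(np.roll(w,-2,1)-np.roll(w,2,1),np.roll(w,-2,0)-np.roll(w,2,0));N/=np.linalg.norm(N,axis=-1,keepdims=True)+1e-9
m=h&(abs(N[...,2])<.25);a=np.degrees(np.arctan2(N[m][:,1],N[m][:,0]))%90
print('wall yaw mod90 hist',np.histogram(a,bins=np.arange(0,91,5)))
c=snap('wrist'); plan([.415,.229,.057],-99.8)
fit(c)
w=world(c); s,p,R=tool();print(p,c['depth'][:3,300:340:8].round(3), w[0,310:340:5].round(3))
E
```

```text
wall yaw mod90 hist (array([43, 13, 12, 11, 13, 12, 31,  9, 15, 22,  8, 15, 20, 25, 33, 58, 61,
       49]), array([ 0,  5, 10, 15, 20, 25, 30, 35, 40, 45, 50, 55, 60, 65, 70, 75, 80,
       85, 90]))
tool d/0.04 [-0.693  0.008 -0.028] roll/4 -0.026 yawy -99.91 t 7.2 F [ 0.4   0.1  -1.76] q6 2.16
gauge 5448 y@x0 0.066 0.2 mm; yaw 0.09 z 0.0719 pitch -0.54 rms 0.00054 x range [0.046  0.0463 0.0469 0.0834 0.084  0.0842]
nose 6646 y@x0 0.1068 1.04 mm; yaw -0.12 z 0.0724 pitch 23.83 rms 0.00308 x range [0.1033 0.1035 0.1036 0.1132 0.115  0.1169]
[0.44234649 0.22455801 0.05587236] [[0.081 0.081 0.079 0.08  0.081]
 [0.08  0.081 0.08  0.081 0.08 ]
 [0.081 0.081 0.079 0.08  0.081]] [[0.551 0.209 0.105]
 [0.551 0.207 0.103]
 [0.551 0.206 0.104]
 [0.551 0.204 0.103]
 [0.55  0.203 0.103]
 [0.55  0.202 0.104]]
```

```bash
cat > face.py <<'E'
from fit import *
def face(c,save=None):
    s,p,R=tool(); w=world(c)
    tx=R[:2,0]/np.linalg.norm(R[:2,0]); ty=np.array([-tx[1],tx[0]])
    L=np.stack([(w[...,:2]-p[:2])@tx,(w[...,:2]-p[:2])@ty,w[...,2]],-1)
    m=(c['depth']>0)&(L[...,0]>.088)&(abs(L[...,1])<.045)&(L[...,2]>.045)&(L[...,2]<.115)
    v,u=np.nonzero(m); print('rows',v.min(),v.max(),'cols',u.min(),u.max(),len(v))
    q=L[m]
    f=q[(q[:,2]<.098)]
    b=least_squares(lambda a:f[:,0]-a[0]-a[1]*f[:,1]-a[2]*(f[:,2]-.085),[.1,0,0],loss='soft_l1',f_scale=.0007).x
    print('face x',b[0].round(4),'yaw of normal rel tool',-np.degrees(b[1]).round(2),'tilt',np.degrees(b[2]).round(1),len(f))
    t=q[(q[:,0]>b[0]+.0015)]
    print('nose top pts',len(t),t[:,0].max())
    if len(t)>40:
        g=t[t[:,2]>.0]
        for r in (None,.03):
            o=least_squares(lambda a:np.hypot(g[:,1]-a[0],g[:,2]-a[1])-(r or a[2]),[0,.073,.03],loss='soft_l1',f_scale=.0007);print('circle',o.x.round(4),np.sqrt(np.mean(o.fun**2)).round(5))
    # lateral extents by height
    for z in np.arange(.06,.104,.006):
        k=(q[:,2]>=z)&(q[:,2]<z+.006)
        if k.sum()>5: print(z.round(3),k.sum(),q[k,1].min().round(4),q[k,1].max().round(4),((q[k,1].min()+q[k,1].max())/2).round(4),np.median(q[k,0]).round(4))
E
python3 - <<'E'
from face import *
c=np.load('pics/wrist.npz');face(c)
cv2.imwrite('pics/w6.png',cv2.resize(c['pixels'][0:150,200:440,::-1],(800,500)))
E
```

```text
rows 0 60 cols 236 399 9022
face x 0.1048 yaw of normal rel tool 0.14 tilt 1.1 5618
nose top pts 3848 0.11691479969921281
circle [0.001  0.082  0.0227] 0.00199
circle [0.001  0.0736 0.03  ] 0.00616
0.06 872 -0.0266 0.0281 0.0007 0.1059
0.066 370 -0.0279 0.0294 0.0008 0.1039
0.072 267 -0.0279 0.0301 0.0011 0.1038
0.078 387 -0.0279 0.0296 0.0009 0.1039
0.084 848 -0.0271 0.0291 0.001 0.1041
0.09 1556 -0.0241 0.026 0.0009 0.1051
0.096 2517 -0.0194 0.0217 0.0012 0.1065
0.102 1524 -0.0111 0.0138 0.0013 0.1072
```

View pics/w6.png

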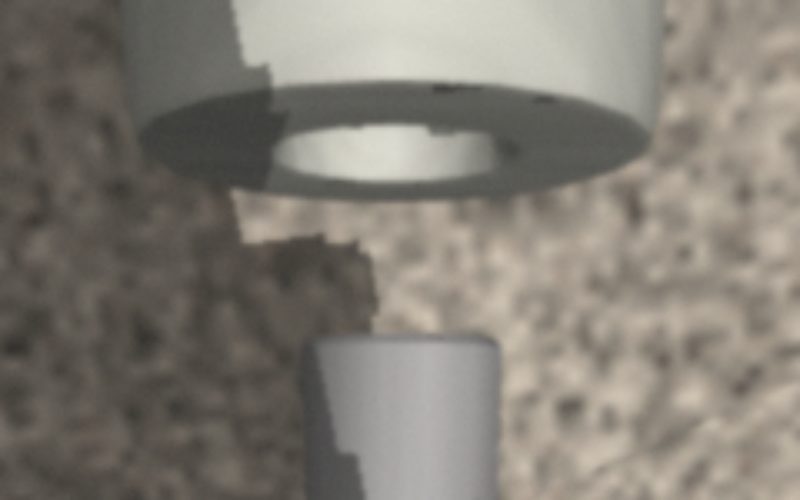

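The view shows the nose face with the bore mouth spanning about x 275–500 and the face spanning 135–655, with the gauge tip at 305–500. The gauge sits slightly to the right of the bore centre, so I'll measure the bore rim by intersecting the pixel rays with the face plane.

```bash
cat > bore.py <<'E'
from face import *
def bore(c,fx):
    s,p,R=tool(); tx=R[:2,0]/np.linalg.norm(R[:2,0]); ty=np.array([-tx[1],tx[0]])
    v,u=np.indices(c['depth'].shape); D=np.stack([(u-c['cx'])/c['fx'],(v-c['cy'])/c['fy'],np.ones(u.shape)],-1)@c['R']
    C=-c['R'].T@c['t']; T=np.stack([tx,ty])
    Dx,Dy=D[...,:2]@tx,D[...,:2]@ty; Cx,Cy=(C[:2]-p[:2])@tx,(C[:2]-p[:2])@ty
    t=(fx-Cx)/Dx; Y=Cy+t*Dy; Z=C[2]+t*D[...,2]
    beyond=c['depth']-t   # depth beyond the plane
    f=(t>0)&(np.hypot(Y-.001,Z-.073)<.024)
    g=c['pixels'].mean(-1)
    for nm,inside in(('depth',f&(beyond>.002)),('bright',f&(g>125))):
        ins=cv2.morphologyEx(inside.astype(np.uint8),cv2.MORPH_OPEN,np.ones((3,3)))
        n,lab,st,_=cv2.connectedComponentsWithStats(ins)
        k=1+np.argmax(st[1:,4]);cn=max(cv2.findContours((lab==k).astype(np.uint8),0,cv2.CHAIN_APPROX_NONE)[0],key=len)[:,0]
        y,z=Y[cn[:,1],cn[:,0]],Z[cn[:,1],cn[:,0]]
        print(nm,st[k],'y range',y.min().round(4),y.max().round(4),'z',z.min().round(4),z.max().round(4))
        for r in(None,.014):
            o=least_squares(lambda a:np.hypot(y-a[0],z-a[1])-(r or a[2]),[.001,.073,.014],loss='soft_l1',f_scale=.0004);print('  circle',o.x.round(4),np.sqrt(np.mean(o.fun**2)).round(5))
E
python3 - <<'E'
from bore import *
c=np.load('pics/wrist.npz'); bore(c,.104)
E
```

```text
depth [282  38  73  16 910] y range -0.0128 0.0149 z 0.0625 0.0879
  circle [0.001  0.0756 0.013 ] 0.00093
  circle [0.0009 0.0754 0.014 ] 0.00149
bright [284  37  61  18 889] y range -0.0096 0.0146 z 0.0603 0.0893
  circle [0.002  0.0747 0.0137] 0.00095
  circle [0.0019 0.0746 0.014 ] 0.00104
```

>>> play_rows(rows=[{"dx": 0.1,"dy": -0.02,"dz": -0.055,"roll": 0,"fingers": 1},{"dx": 0.15,"dy": 0,"dz": 0,"roll": 0,"fingers": 1},{"dx": 0.1,"dy": 0,"dz": 0,"roll": 0,"fingers": 1},{"dx": 0,"dy": 0,"dz": 0,"roll": 0,"fingers": 1},{"dx": 0,"dy": 0,"dz": 0,"roll": 0,"fingers": 1},{"dx": 0,"dy": 0,"dz": 0,"roll": 0,"fingers": 1}])

```text
time: 7.7
tool_pos: [0.4563, 0.2229, 0.0578]
tcp_rot: [3.13, -0.271, -0.001]
wrist_force: [-0.6, -0.5, -2.3]
width: 0.271
```

```bash
python3 - <<'E'
from bore import *
c=snap('wrist'); fit(c,tip=.08); face(c); print(tool()[1]); bore(c,.0895); plan([.5,.2,.058],-99.8)
E
```

```text
gauge 1175 y@x0 0.0908 0.35 mm; yaw -53.17 z 0.0892 pitch 94.43 rms 0.00145 x range [0.0897 0.0898 0.0898 0.0919 0.092  0.092 ]
nose 11155 y@x0 0.1023 0.24 mm; yaw 0.19 z 0.0734 pitch -0.26 rms 0.00057 x range [0.092  0.0921 0.0924 0.1126 0.1144 0.1167]
rows 0 90 cols 239 400 13803
face x 0.0978 yaw of normal rel tool 0.04 tilt 16.9 5289
nose top pts 7305 0.11668392846595452
circle [0.0002 0.0737 0.0297] 0.00057
circle [0.0002 0.0734 0.03  ] 0.00057
0.06 358 -0.0264 0.0262 -0.0001 0.0907
0.066 134 -0.027 0.0272 0.0001 0.09
0.072 99 -0.0291 0.0291 -0.0 0.09
0.078 269 -0.0284 0.029 0.0003 0.0913
0.084 921 -0.0279 0.0284 0.0002 0.1002
0.09 2231 -0.025 0.0256 0.0003 0.101
0.096 5164 -0.0203 0.0206 0.0001 0.1008
0.102 4374 -0.0135 0.0129 -0.0003 0.1009
[0.45616217 0.22294823 0.05772118]
depth [262  81 113  10 960] y range -0.0227 0.0247 z 0.0542 0.0944
  circle [0.0011 0.0739 0.0218] 0.00172
  circle [0.0008 0.0772 0.014 ] 0.00818
bright [290  81  55   7 330] y range -0.0093 0.0119 z 0.0707 0.0944
  circle [0.0012 0.0825 0.012 ] 0.00127
  circle [-0.0014  0.0819  0.014 ] 0.00278
tool d/0.04 [ 1.178  0.377 -0.007] roll/4 -0.024 yawy -99.9 t 7.75 F [-0.36  0.35 -2.33] q6 2.15
```

The nose fit is now clean (rms 0.57 mm): it lies within 0.2 mm and 0.2° of the gauge, with a gap of about 6 mm. I'll creep in.

>>> play_rows(rows=[{"dx": 0.05,"dy": 0,"dz": 0,"roll": 0,"fingers": 1},{"dx": 0.05,"dy": 0,"dz": 0,"roll": 0,"fingers": 1},{"dx": 0.03,"dy": 0,"dz": 0,"roll": 0,"fingers": 1},{"dx": 0.02,"dy": 0,"dz": 0,"roll": 0,"fingers": 1},{"dx": 0.02,"dy": 0,"dz": 0,"roll": 0,"fingers": 1},{"dx": 0,"dy": 0,"dz": 0,"roll": 0,"fingers": 1}])

```text
time: 8.25
tool_pos: [0.4633, 0.2218, 0.0579]
tcp_rot: [-3.13, 0.271, -0.0]
wrist_force: [-0.5, 0.2, -2.2]
width: 0.267
```

>>> play_rows(rows=[{"dx": 0.02,"dy": 0,"dz": 0,"roll": 0,"fingers": 1},{"dx": 0.02,"dy": 0,"dz": 0,"roll": 0,"fingers": 1},{"dx": 0,"dy": 0,"dz": 0,"roll": 0,"fingers": 1}])

```text
time: 8.5
tool_pos: [0.4649, 0.2216, 0.0579]
tcp_rot: [-3.13, 0.271, -0.0]
wrist_force: [0.6, -0.1, -2.2]
width: 0.273
```

>>> play_rows(rows=[{"dx": 0.02,"dy": 0,"dz": 0,"roll": 0,"fingers": 1},{"dx": 0.02,"dy": 0,"dz": 0,"roll": 0,"fingers": 1},{"dx": 0.02,"dy": 0,"dz": 0,"roll": 0,"fingers": 1},{"dx": 0,"dy": 0,"dz": 0,"roll": 0,"fingers": 1}])

```text
time: 8.83
tool_pos: [0.4673, 0.2212, 0.0579]
tcp_rot: [-3.13, 0.271, -0.0]
wrist_force: [-0.1, 0.5, -2.1]
width: 0.265
```

>>> play_rows(rows=[{"dx": 0.03,"dy": 0,"dz": 0,"roll": 0,"fingers": 1},{"dx": 0.04,"dy": 0,"dz": 0,"roll": 0,"fingers": 1},{"dx": 0.04,"dy": 0,"dz": 0,"roll": 0,"fingers": 1},{"dx": 0.04,"dy": 0,"dz": 0,"roll": 0,"fingers": 1},{"dx": 0,"dy": 0,"dz": 0,"roll": 0,"fingers": 1}])

```text
time: 9.25
tool_pos: [0.4734, 0.2201, 0.058]
tcp_rot: [-3.13, 0.271, -0.001]
wrist_force: [0.2, 0.1, -1.3]
width: 0.272
```

>>> play_rows(rows=[{"dx": 0.04,"dy": 0,"dz": 0,"roll": 0,"fingers": 1},{"dx": 0.04,"dy": 0,"dz": 0,"roll": 0,"fingers": 1},{"dx": 0.04,"dy": 0,"dz": 0,"roll": 0,"fingers": 1},{"dx": 0.04,"dy": 0,"dz": 0,"roll": 0,"fingers": 1},{"dx": 0.04,"dy": 0,"dz": 0,"roll": 0,"fingers": 1},{"dx": 0,"dy": 0,"dz": 0,"roll": 0,"fingers": 1}])

```text
time: 9.75
tool_pos: [0.4813, 0.2187, 0.058]
tcp_rot: [-3.13, 0.271, -0.001]
wrist_force: [0.6, -0.9, -1.9]
width: 0.265
```

>>> play_rows(rows=[{"dx": 0.05,"dy": 0,"dz": 0,"roll": 0,"fingers": 1},{"dx": 0.05,"dy": 0,"dz": 0,"roll": 0,"fingers": 1},{"dx": 0.05,"dy": 0,"dz": 0,"roll": 0,"fingers": 1},{"dx": 0.05,"dy": 0,"dz": 0,"roll": 0,"fingers": 1},{"dx": 0.05,"dy": 0,"dz": 0,"roll": 0,"fingers": 1},{"dx": 0,"dy": 0,"dz": 0,"roll": 0,"fingers": 1}])

```text
time: 10.25
tool_pos: [0.4912, 0.217, 0.058]
tcp_rot: [-3.13, 0.271, -0.001]
wrist_force: [-0.3, 0.3, -2.4]
width: 0.269
```

>>> play_rows(rows=[{"dx": 0.04,"dy": 0,"dz": 0,"roll": 0,"fingers": 1},{"dx": 0.04,"dy": 0,"dz": 0,"roll": 0,"fingers": 1},{"dx": 0.04,"dy": 0,"dz": 0,"roll": 0,"fingers": 1},{"dx": 0.03,"dy": 0,"dz": 0,"roll": 0,"fingers": 1},{"dx": 0,"dy": 0,"dz": 0,"roll": 0,"fingers": 1}])

```text
time: 10.67
tool_pos: [0.4969, 0.216, 0.0579]
tcp_rot: [-3.13, 0.271, -0.0]
wrist_force: [-0.2, -0.3, -1.6]
width: 0.269
```

```bash
python3 - <<'E'
from h import *
c=snap('wrist');plan([.5,.2,.058]);s,p,R=tool();print(p)
w=world(c);tx=R[:2,0];ty=np.array([-tx[1],tx[0]]);
L=np.stack([(w[...,:2]-p[:2])@tx,(w[...,:2]-p[:2])@ty,w[...,2]],-1)
q=L[(abs(L[...,1])<.012)&(L[...,2]>.08)&(L[...,2]<.11)]
for x in np.arange(.03,.07,.001):
    k=(q[:,0]>=x)&(q[:,0]<x+.001)
    if k.sum(): print(x.round(3),q[k,2].max().round(4),end='; ')
E
```

```text
tool d/0.04 [ 0.148  0.379 -0.003] roll/4 0 yawy -99.9 t 10.7167 F [ 0.31 -0.29 -1.82] q6 2.11
[0.49677643 0.21596748 0.05789841]
0.03 0.0873; 0.031 0.0875; 0.032 0.0877; 0.033 0.0877; 0.034 0.0872; 0.035 0.0906; 0.036 0.0921; 0.037 0.0928; 0.038 0.0934; 0.039 0.093; 0.04 0.093; 0.041 0.093; 0.042 0.0921; 0.043 0.0878; 0.044 0.0877; 0.048 0.1017; 0.049 0.1041; 0.05 0.1048; 0.051 0.1052; 0.052 0.1048; 0.053 0.1051; 0.054 0.1054; 0.055 0.1054; 0.056 0.1049; 0.057 0.1053; 0.058 0.105; 0.059 0.1047; 0.06 0.1047; 0.061 0.1048; 0.062 0.105; 0.063 0.106; 0.064 0.1045; 0.065 0.1047; 0.066 0.105; 0.067 0.1046; 0.068 0.1049; 0.069 0.1051; 0.07 0.1047;
```

>>> play_rows(rows=[{"dx": 0.03,"dy": 0,"dz": 0,"roll": 0,"fingers": 1},{"dx": 0.03,"dy": 0,"dz": 0,"roll": 0,"fingers": 1},{"dx": 0.02,"dy": 0,"dz": 0,"roll": 0,"fingers": 1},{"dx": 0.01,"dy": 0,"dz": 0,"roll": 0,"fingers": 1},{"dx": 0.01,"dy": 0,"dz": 0,"roll": 0,"fingers": 1},{"dx": 0,"dy": 0,"dz": 0,"roll": 0,"fingers": 1}])

```text
time: 11.22
tool_pos: [0.5006, 0.2153, 0.0579]
tcp_rot: [-3.13, 0.271, -0.0]
wrist_force: [-0.2, 0.5, -1.2]
width: 0.271
```

>>> play_rows(rows=[{"dx": 0.01,"dy": 0,"dz": 0,"roll": 0,"fingers": 1},{"dx": 0.01,"dy": 0,"dz": 0,"roll": 0,"fingers": 1},{"dx": 0,"dy": 0,"dz": 0,"roll": 0,"fingers": 1}])

```text
time: 11.47
tool_pos: [0.5014, 0.2152, 0.0579]
tcp_rot: [-3.13, 0.271, -0.0]
wrist_force: [0.4, -0.2, -2.1]
width: 0.266
```

>>> play_rows(rows=[{"dx": 0.01,"dy": 0,"dz": 0,"roll": 0,"fingers": 1},{"dx": 0,"dy": 0,"dz": 0,"roll": 0,"fingers": 1}])

```text
time: 11.63
tool_pos: [0.5018, 0.2151, 0.0579]
tcp_rot: [3.13, -0.271, 0.0]
wrist_force: [0.4, -0.1, -2.9]
width: 0.272
```

>>> play_rows(rows=[{"dx": 0.01,"dy": 0,"dz": 0,"roll": 0,"fingers": 1},{"dx": 0,"dy": 0,"dz": 0,"roll": 0,"fingers": 1}])

```text
time: 11.8
tool_pos: [0.5022, 0.215, 0.0579]
tcp_rot: [-3.13, 0.271, -0.0]
wrist_force: [-0.1, -0.3, -2.0]
width: 0.266
```

>>> play_rows(rows=[{"dx": 0.01,"dy": 0,"dz": 0,"roll": 0,"fingers": 1},{"dx": 0,"dy": 0,"dz": 0,"roll": 0,"fingers": 1}])

```text
time: 11.97
tool_pos: [0.5026, 0.215, 0.0579]
tcp_rot: [-3.13, 0.271, -0.0]
wrist_force: [0.6, -0.1, -1.7]
width: 0.269
```

>>> play_rows(rows=[{"dx": 0.01,"dy": 0,"dz": 0,"roll": 0,"fingers": 1},{"dx": 0,"dy": 0,"dz": 0,"roll": 0,"fingers": 1}])

```text
time: 12.13
tool_pos: [0.503, 0.2149, 0.0579]
tcp_rot: [-3.13, 0.271, -0.0]
wrist_force: [0.0, -0.3, -2.0]
width: 0.269
```

>>> play_rows(rows=[{"dx": 0.006,"dy": 0,"dz": 0,"roll": 0,"fingers": 1},{"dx": 0,"dy": 0,"dz": 0,"roll": 0,"fingers": 1}])

```text
time: 12.3
tool_pos: [0.5032, 0.2149, 0.0579]
tcp_rot: [-3.13, 0.271, -0.0]
wrist_force: [-0.5, -0.5, -2.9]
width: 0.264
```

>>> play_rows(rows=[{"dx": 0.006,"dy": 0,"dz": 0,"roll": 0,"fingers": 1},{"dx": 0,"dy": 0,"dz": 0,"roll": 0,"fingers": 1}])

```text
time: 12.47
tool_pos: [0.5034, 0.2148, 0.0579]
tcp_rot: [-3.13, 0.271, -0.0]
wrist_force: [-1.1, 0.8, -1.9]
width: 0.266
```

>>> play_rows(rows=[{"dx": 0.006,"dy": 0,"dz": 0,"roll": 0,"fingers": 1},{"dx": 0,"dy": 0,"dz": 0,"roll": 0,"fingers": 1}])

```text
time: 12.63
tool_pos: [0.5037, 0.2148, 0.0579]
tcp_rot: [-3.13, 0.271, -0.0]
wrist_force: [-1.0, -0.8, -0.9]
width: 0.267
```

>>> play_rows(rows=[{"dx": 0.006,"dy": 0,"dz": 0,"roll": 0,"fingers": 1},{"dx": 0,"dy": 0,"dz": 0,"roll": 0,"fingers": 1}])

```text
time: 12.8
tool_pos: [0.5037, 0.2147, 0.0579]
tcp_rot: [3.13, -0.271, -0.001]
wrist_force: [-1.2, 0.2, -1.3]
width: 0.263
```

>>> play_rows(rows=[{"dx": 0.006,"dy": 0,"dz": 0,"roll": 0,"fingers": 1},{"dx": 0,"dy": 0,"dz": 0,"roll": 0,"fingers": 1}])

```text
time: 12.97
tool_pos: [0.5037, 0.2147, 0.0578]
tcp_rot: [3.13, -0.271, -0.001]
wrist_force: [-2.2, 0.9, -0.6]
width: 0.269
```

>>> play_rows(rows=[{"dx": 0.004,"dy": 0,"dz": 0,"roll": 0,"fingers": 1},{"dx": 0,"dy": 0,"dz": 0,"roll": 0,"fingers": 1}])

```text
time: 13.13
tool_pos: [0.5037, 0.2147, 0.0578]
tcp_rot: [3.13, -0.271, -0.002]
wrist_force: [-2.8, 1.2, -0.8]
width: 0.268
```

>>> play_rows(rows=[{"dx": 0.006,"dy": 0,"dz": 0,"roll": 0,"fingers": 1},{"dx": 0.006,"dy": 0,"dz": 0,"roll": 0,"fingers": 1},{"dx": 0,"dy": 0,"dz": 0,"roll": 0,"fingers": 1}])

```text
time: 13.38
tool_pos: [0.5037, 0.2147, 0.0577]
tcp_rot: [3.13, -0.271, -0.003]
wrist_force: [-6.0, 0.9, 0.9]
width: 0.266
```

>>> play_rows(rows=[{"dx": 0.005,"dy": 0,"dz": 0,"roll": 0,"fingers": 1},{"dx": 0.005,"dy": 0,"dz": 0,"roll": 0,"fingers": 1},{"dx": 0,"dy": 0,"dz": 0,"roll": 0,"fingers": 1}])

```text
time: 13.63
tool_pos: [0.5037, 0.2146, 0.0576]
tcp_rot: [3.13, -0.271, -0.004]
wrist_force: [-6.7, 1.8, 1.6]
width: 0.268
```

>>> play_rows(rows=[{"dx": 0.002,"dy": 0,"dz": 0,"roll": 0,"fingers": 1},{"dx": 0,"dy": 0,"dz": 0,"roll": 0,"fingers": 1},{"dx": 0,"dy": 0,"dz": 0,"roll": 0,"fingers": 1},{"dx": 0,"dy": 0,"dz": 0,"roll": 0,"fingers": 1},{"dx": 0,"dy": 0,"dz": 0,"roll": 0,"fingers": 1},{"dx": 0,"dy": 0,"dz": 0,"roll": 0,"fingers": 1}])

```text
time: 14.13
tool_pos: [0.5037, 0.2146, 0.0576]
tcp_rot: [3.13, -0.271, -0.005]
wrist_force: [-7.3, 1.8, 2.3]
width: 0.265
```

```bash
python3 - <<'E'
from h import *
c=snap('wrist');plan([.5,.2,.058]);s,p,R=tool();print(p)
w=world(c);tx=R[:2,0];ty=np.array([-tx[1],tx[0]]);
L=np.stack([(w[...,:2]-p[:2])@tx,(w[...,:2]-p[:2])@ty,w[...,2]],-1)
q=L[(abs(L[...,1])<.012)&(L[...,2]>.08)&(L[...,2]<.11)]
for x in np.arange(.03,.055,.001):
    k=(q[:,0]>=x)&(q[:,0]<x+.001)
    if k.sum(): print(x.round(3),q[k,2].max().round(4),end='; ')
E
```

```text
tool d/0.04 [-0.029  0.376 -0.008] roll/4 0 yawy -99.9 t 14.1833 F [-6.13  1.75  1.45] q6 2.1
[0.50371943 0.21463414 0.05764818]
0.03 0.0871; 0.031 0.0873; 0.032 0.0871; 0.033 0.0876; 0.034 0.0868; 0.035 0.0903; 0.036 0.0923; 0.037 0.0923; 0.038 0.0927; 0.041 0.1024; 0.042 0.1038; 0.043 0.1051; 0.044 0.1047; 0.045 0.1048; 0.046 0.1051; 0.047 0.1047; 0.048 0.1054; 0.049 0.1051; 0.05 0.1046; 0.051 0.1045; 0.052 0.1048; 0.053 0.1048; 0.054 0.1044;
```

>>> play_rows(rows=[{"dx": 0,"dy": 0,"dz": 0,"roll": 0,"fingers": 1},{"dx": 0,"dy": 0,"dz": 0,"roll": 0,"fingers": 1},{"dx": 0,"dy": 0,"dz": 0,"roll": 0,"fingers": 1},{"dx": 0,"dy": 0,"dz": 0,"roll": 0,"fingers": 1},{"dx": 0,"dy": 0,"dz": 0,"roll": 0,"fingers": 1},{"dx": 0,"dy": 0,"dz": 0,"roll": 0,"fingers": 1},{"dx": 0,"dy": 0,"dz": 0,"roll": 0,"fingers": 1}])

```text
time: 14.77
tool_pos: [0.5037, 0.2146, 0.0576]
tcp_rot: [3.13, -0.271, -0.005]
wrist_force: [-7.1, 1.8, 1.8]
width: 0.267
```

The shoulder is against the nose face and the push is steady at about 7–8 N. I'll ease slightly, hold a little longer as margin, then withdraw.

>>> play_rows(rows=[{"dx": -0.006,"dy": 0,"dz": 0,"roll": 0,"fingers": 1},{"dx": 0,"dy": 0,"dz": 0,"roll": 0,"fingers": 1},{"dx": 0,"dy": 0,"dz": 0,"roll": 0,"fingers": 1},{"dx": 0,"dy": 0,"dz": 0,"roll": 0,"fingers": 1},{"dx": 0,"dy": 0,"dz": 0,"roll": 0,"fingers": 1},{"dx": 0,"dy": 0,"dz": 0,"roll": 0,"fingers": 1},{"dx": 0,"dy": 0,"dz": 0,"roll": 0,"fingers": 1},{"dx": 0,"dy": 0,"dz": 0,"roll": 0,"fingers": 1}])

```text
time: 15.43
tool_pos: [0.5037, 0.2147, 0.0576]
tcp_rot: [3.13, -0.271, -0.004]
wrist_force: [-5.9, 2.9, 0.2]
width: 0.267
```

>>> play_rows(rows=[{"dx": -0.03,"dy": 0,"dz": 0,"roll": 0,"fingers": 1},{"dx": -0.05,"dy": 0,"dz": 0,"roll": 0,"fingers": 1},{"dx": -0.1,"dy": 0,"dz": 0,"roll": 0,"fingers": 1},{"dx": -0.1,"dy": 0,"dz": 0,"roll": 0,"fingers": 1},{"dx": -0.1,"dy": 0,"dz": 0,"roll": 0,"fingers": 1},{"dx": -0.1,"dy": 0,"dz": 0,"roll": 0,"fingers": 1},{"dx": -0.1,"dy": 0,"dz": 0,"roll": 0,"fingers": 1},{"dx": -0.12,"dy": 0,"dz": 0,"roll": 0,"fingers": 1},{"dx": -0.12,"dy": 0,"dz": 0,"roll": 0,"fingers": 1},{"dx": -0.12,"dy": 0,"dz": 0,"roll": 0,"fingers": 1},{"dx": -0.12,"dy": 0,"dz": 0,"roll": 0,"fingers": 1},{"dx": -0.2,"dy": 0,"dz": 0,"roll": 0,"fingers": 1},{"dx": -0.3,"dy": 0,"dz": 0,"roll": 0,"fingers": 1},{"dx": -0.4,"dy": 0,"dz": 0,"roll": 0,"fingers": 1},{"dx": -0.4,"dy": 0,"dz": 0,"roll": 0,"fingers": 1},{"dx": -0.3,"dy": 0,"dz": 0,"roll": 0,"fingers": 1},{"dx": -0.1,"dy": 0,"dz": 0,"roll": 0,"fingers": 1},{"dx": 0,"dy": 0,"dz": 0,"roll": 0,"fingers": 1}])

```text
time: 16.93
tool_pos: [0.3948, 0.2335, 0.0577]
tcp_rot: [3.13, -0.269, -0.001]
wrist_force: [-0.6, 0.3, -2.7]
width: 0.264
```

```bash
python3 - <<'E'
from fit import *
c=snap('wrist'); fit(c); print(tool()[1]); plan([.5,.2,.058],80.2)
E
```

```text
gauge 5251 y@x0 0.0651 -0.25 mm; yaw 0.13 z 0.0734 pitch -0.63 rms 0.00053 x range [0.046  0.0462 0.0469 0.0818 0.0824 0.0826]
nose few 0
[0.39596327 0.23371217 0.0580238 ]
tool d/0.04 [2.707e+00 3.860e-01 2.000e-03] roll/4 44.991 yawy -99.84 t 16.9833 F [-0.24  0.26 -1.86] q6 2.22
```

>>> play_rows(rows=[{"dx": 0,"dy": 0,"dz": 0,"roll": -1,"fingers": 1},{"dx": 0,"dy": 0,"dz": 0,"roll": -1,"fingers": 1},{"dx": 0,"dy": 0,"dz": 0,"roll": -1,"fingers": 1},{"dx": 0,"dy": 0,"dz": 0,"roll": -1,"fingers": 1},{"dx": 0,"dy": 0,"dz": 0,"roll": -1,"fingers": 1},{"dx": 0,"dy": 0,"dz": 0,"roll": -1,"fingers": 1},{"dx": 0,"dy": 0,"dz": 0,"roll": -1,"fingers": 1},{"dx": 0,"dy": 0,"dz": 0,"roll": -1,"fingers": 1},{"dx": 0,"dy": 0,"dz": 0,"roll": -1,"fingers": 1},{"dx": 0,"dy": 0,"dz": 0,"roll": -1,"fingers": 1},{"dx": 0,"dy": 0,"dz": 0,"roll": -1,"fingers": 1},{"dx": 0,"dy": 0,"dz": 0,"roll": -1,"fingers": 1},{"dx": 0,"dy": 0,"dz": 0,"roll": -1,"fingers": 1},{"dx": 0,"dy": 0,"dz": 0,"roll": -1,"fingers": 1},{"dx": 0,"dy": 0,"dz": 0,"roll": -1,"fingers": 1},{"dx": 0,"dy": 0,"dz": 0,"roll": -1,"fingers": 1},{"dx": 0,"dy": 0,"dz": 0,"roll": -1,"fingers": 1},{"dx": 0,"dy": 0,"dz": 0,"roll": -1,"fingers": 1},{"dx": 0,"dy": 0,"dz": 0,"roll": -1,"fingers": 1},{"dx": 0,"dy": 0,"dz": 0,"roll": -1,"fingers": 1}])

```text
time: 18.65
tool_pos: [0.3975, 0.2336, 0.0582]
tcp_rot: [2.569, 1.808, 0.002]
wrist_force: [0.0, 1.0, -1.4]
width: 0.265
```

>>> play_rows(rows=[{"dx": 0,"dy": 0,"dz": 0,"roll": -1,"fingers": 1},{"dx": 0,"dy": 0,"dz": 0,"roll": -1,"fingers": 1},{"dx": 0,"dy": 0,"dz": 0,"roll": -1,"fingers": 1},{"dx": 0,"dy": 0,"dz": 0,"roll": -1,"fingers": 1},{"dx": 0,"dy": 0,"dz": 0,"roll": -1,"fingers": 1},{"dx": 0,"dy": 0,"dz": 0,"roll": -1,"fingers": 1},{"dx": 0,"dy": 0,"dz": 0,"roll": -1,"fingers": 1},{"dx": 0,"dy": 0,"dz": 0,"roll": -1,"fingers": 1},{"dx": 0,"dy": 0,"dz": 0,"roll": -1,"fingers": 1},{"dx": 0,"dy": 0,"dz": 0,"roll": -1,"fingers": 1},{"dx": 0,"dy": 0,"dz": 0,"roll": -1,"fingers": 1},{"dx": 0,"dy": 0,"dz": 0,"roll": -1,"fingers": 1},{"dx": 0,"dy": 0,"dz": 0,"roll": -1,"fingers": 1},{"dx": 0,"dy": 0,"dz": 0,"roll": -1,"fingers": 1},{"dx": 0,"dy": 0,"dz": 0,"roll": -1,"fingers": 1},{"dx": 0,"dy": 0,"dz": 0,"roll": -1,"fingers": 1},{"dx": 0,"dy": 0,"dz": 0,"roll": -1,"fingers": 1},{"dx": 0,"dy": 0,"dz": 0,"roll": -1,"fingers": 1},{"dx": 0,"dy": 0,"dz": 0,"roll": -1,"fingers": 1},{"dx": 0,"dy": 0,"dz": 0,"roll": -1,"fingers": 1}])

```text
time: 20.32
tool_pos: [0.3975, 0.2337, 0.0582]
tcp_rot: [0.805, 3.035, 0.001]
wrist_force: [-0.8, -0.1, -2.8]
width: 0.265
```

>>> play_rows(rows=[{"dx": 0,"dy": 0,"dz": 0,"roll": -1,"fingers": 1},{"dx": 0,"dy": 0,"dz": 0,"roll": -1,"fingers": 1},{"dx": 0,"dy": 0,"dz": 0,"roll": -1,"fingers": 1},{"dx": 0,"dy": 0,"dz": 0,"roll": -1,"fingers": 1},{"dx": 0,"dy": 0,"dz": 0,"roll": -1,"fingers": 1},{"dx": 0,"dy": 0,"dz": 0,"roll": 0,"fingers": 1},{"dx": 0,"dy": 0,"dz": 0,"roll": 0,"fingers": 1}])

```text
time: 20.9
tool_pos: [0.3971, 0.2336, 0.0581]
tcp_rot: [0.275, 3.129, 0.001]
wrist_force: [0.6, 0.5, -1.6]
width: 0.265
```

```bash
python3 - <<'E'
from fit import *
print(tool()[1]); plan([.5,.2,.058],80.2)
E
```

```text
[0.39709673 0.23359078 0.05811197]
tool d/0.04 [-2.68  -0.379  0.005] roll/4 -0.057 yawy 79.97 t 20.9 F [ 0.63  0.48 -1.61] q6 -0.92
```

>>> play_rows(rows=[{"dx": -0.1,"dy": -0.008,"dz": 0.017,"roll": 0,"fingers": 1},{"dx": -0.3,"dy": 0,"dz": 0,"roll": 0,"fingers": 1},{"dx": -0.4,"dy": 0,"dz": 0,"roll": 0,"fingers": 1},{"dx": -0.4,"dy": 0,"dz": 0,"roll": 0,"fingers": 1},{"dx": -0.3,"dy": 0,"dz": 0,"roll": 0,"fingers": 1},{"dx": -0.1,"dy": 0,"dz": 0,"roll": 0,"fingers": 1},{"dx": 0,"dy": 0,"dz": 0,"roll": 0,"fingers": 1},{"dx": 0,"dy": 0,"dz": 0,"roll": 0,"fingers": 1}])

```text
time: 21.57
tool_pos: [0.459, 0.2219, 0.0569]
tcp_rot: [-0.272, -3.129, 0.001]
wrist_force: [-0.5, 0.3, -3.0]
width: 0.27
```

```bash
python3 - <<'E'
from h import *
plan([.5037,.2147,.0574],80.13); s,p,R=tool();print(p)
a=snap('scene');b=snap('side')
cv2.imwrite('pics/s7.png',np.vstack([cv2.resize(a['pixels'][110:210,190:350],(640,400)),cv2.resize(b['pixels'][130:200,230:390],(640,280))])[:590,:,::-1])
E
```

```text
tool d/0.04 [-1.133  0.016 -0.014] roll/4 -0.02 yawy 80.05 t 21.5667 F [-0.48  0.3  -3.01] q6 -1.0
[0.45896626 0.22189197 0.05687574]
```

View pics/s7.png

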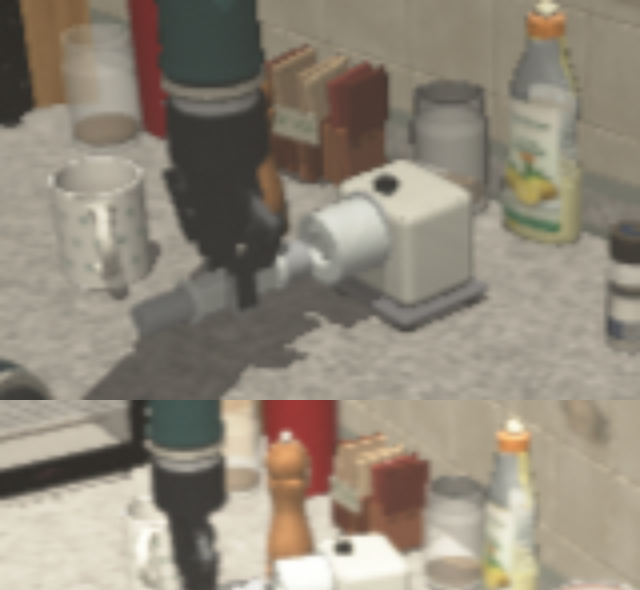

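The view shows the no-go end at about (295,262), pointing at the bore at (318,255) and lined up with a gap; the mug and mill are undisturbed. I'll creep up to it.

>>> play_rows(rows=[{"dx": -0.06,"dy": 0.014,"dz": -0.01,"roll": 0,"fingers": 1},{"dx": -0.08,"dy": 0,"dz": 0,"roll": 0,"fingers": 1},{"dx": -0.06,"dy": 0,"dz": 0,"roll": 0,"fingers": 1},{"dx": -0.05,"dy": 0,"dz": 0,"roll": 0,"fingers": 1},{"dx": -0.03,"dy": 0,"dz": 0,"roll": 0,"fingers": 1},{"dx": 0,"dy": 0,"dz": 0,"roll": 0,"fingers": 1}])

```text
time: 22.17
tool_pos: [0.4707, 0.2209, 0.0577]
tcp_rot: [0.271, 3.13, 0.0]
wrist_force: [0.8, -0.3, -1.8]
width: 0.269
```

>>> play_rows(rows=[{"dx": -0.01,"dy": 0,"dz": 0,"roll": 0,"fingers": 1},{"dx": -0.01,"dy": 0,"dz": 0,"roll": 0,"fingers": 1},{"dx": -0.01,"dy": 0,"dz": 0,"roll": 0,"fingers": 1},{"dx": -0.01,"dy": 0,"dz": 0,"roll": 0,"fingers": 1},{"dx": 0,"dy": 0,"dz": 0,"roll": 0,"fingers": 1}])

```text
time: 22.58
tool_pos: [0.4719, 0.2205, 0.0576]
tcp_rot: [0.271, 3.13, 0.0]
wrist_force: [0.4, 1.0, -2.5]
width: 0.271
```

>>> play_rows(rows=[{"dx": -0.01,"dy": 0,"dz": 0,"roll": 0,"fingers": 1},{"dx": -0.01,"dy": 0,"dz": 0,"roll": 0,"fingers": 1},{"dx": -0.01,"dy": 0,"dz": 0,"roll": 0,"fingers": 1},{"dx": 0,"dy": 0,"dz": 0,"roll": 0,"fingers": 1}])

```text
time: 22.92
tool_pos: [0.4732, 0.2203, 0.0576]
tcp_rot: [0.271, 3.13, -0.0]
wrist_force: [-0.3, -0.1, -2.3]
width: 0.267
```

>>> play_rows(rows=[{"dx": -0.01,"dy": 0,"dz": 0,"roll": 0,"fingers": 1},{"dx": -0.01,"dy": 0,"dz": 0,"roll": 0,"fingers": 1},{"dx": 0,"dy": 0,"dz": 0,"roll": 0,"fingers": 1}])

```text
time: 23.17
tool_pos: [0.474, 0.2202, 0.0576]
tcp_rot: [0.271, 3.13, 0.0]
wrist_force: [-1.6, -0.6, -1.6]
width: 0.268
```

>>> play_rows(rows=[{"dx": -0.01,"dy": 0,"dz": 0,"roll": 0,"fingers": 1},{"dx": 0,"dy": 0,"dz": 0,"roll": 0,"fingers": 1}])

```text
time: 23.33
tool_pos: [0.4744, 0.2201, 0.0576]
tcp_rot: [0.271, 3.13, 0.0]
wrist_force: [-0.5, 0.1, -2.3]
width: 0.268
```

>>> play_rows(rows=[{"dx": -0.01,"dy": 0,"dz": 0,"roll": 0,"fingers": 1},{"dx": 0,"dy": 0,"dz": 0,"roll": 0,"fingers": 1}])

```text
time: 23.5
tool_pos: [0.4747, 0.2201, 0.0576]
tcp_rot: [0.271, 3.13, 0.0]
wrist_force: [0.1, -0.3, -2.8]
width: 0.267
```

>>> play_rows(rows=[{"dx": -0.01,"dy": 0,"dz": 0,"roll": 0,"fingers": 1},{"dx": 0,"dy": 0,"dz": 0,"roll": 0,"fingers": 1}])

```text
time: 23.67
tool_pos: [0.4751, 0.22, 0.0576]
tcp_rot: [0.271, 3.13, 0.0]
wrist_force: [-0.0, 0.0, -1.8]
width: 0.266
```

>>> play_rows(rows=[{"dx": -0.01,"dy": 0,"dz": 0,"roll": 0,"fingers": 1},{"dx": -0.01,"dy": 0,"dz": 0,"roll": 0,"fingers": 1},{"dx": 0,"dy": 0,"dz": 0,"roll": 0,"fingers": 1}])

```text
time: 23.92
tool_pos: [0.476, 0.2199, 0.0576]
tcp_rot: [0.271, 3.13, 0.0]
wrist_force: [-0.5, -0.3, -1.7]
width: 0.272
```

>>> play_rows(rows=[{"dx": -0.01,"dy": 0,"dz": 0,"roll": 0,"fingers": 1},{"dx": -0.01,"dy": 0,"dz": 0,"roll": 0,"fingers": 1},{"dx": 0,"dy": 0,"dz": 0,"roll": 0,"fingers": 1}])

```text
time: 24.17
tool_pos: [0.4762, 0.2197, 0.0575]
tcp_rot: [-0.271, -3.129, 0.0]
wrist_force: [-1.6, 0.2, -1.4]
width: 0.269
```

>>> play_rows(rows=[{"dx": -0.01,"dy": 0,"dz": 0,"roll": 0,"fingers": 1},{"dx": 0,"dy": 0,"dz": 0,"roll": 0,"fingers": 1}])

```text
time: 24.33
tool_pos: [0.4763, 0.2197, 0.0574]
tcp_rot: [-0.271, -3.128, 0.0]
wrist_force: [-3.1, 1.1, 0.1]
width: 0.269
```

>>> play_rows(rows=[{"dx": -0.01,"dy": 0,"dz": 0,"roll": 0,"fingers": 1},{"dx": -0.005,"dy": 0,"dz": 0,"roll": 0,"fingers": 1},{"dx": 0,"dy": 0,"dz": 0,"roll": 0,"fingers": 1}])

```text
time: 24.58
tool_pos: [0.4763, 0.2196, 0.0573]
tcp_rot: [-0.271, -3.127, 0.0]
wrist_force: [-6.8, 2.0, 0.7]
width: 0.272
```

>>> play_rows(rows=[{"dx": -0.005,"dy": 0,"dz": 0,"roll": 0,"fingers": 1},{"dx": 0,"dy": 0,"dz": 0,"roll": 0,"fingers": 1},{"dx": 0,"dy": 0,"dz": 0,"roll": 0,"fingers": 1}])

```text
time: 24.83
tool_pos: [0.4763, 0.2196, 0.0573]
tcp_rot: [-0.271, -3.127, 0.001]
wrist_force: [-6.3, 1.6, 1.2]
width: 0.263
```

Steady at about 7–8 N; I'll hold it.

>>> play_rows(rows=[{"dx": -0.002,"dy": 0,"dz": 0,"roll": 0,"fingers": 1},{"dx": 0,"dy": 0,"dz": 0,"roll": 0,"fingers": 1},{"dx": 0,"dy": 0,"dz": 0,"roll": 0,"fingers": 1},{"dx": 0,"dy": 0,"dz": 0,"roll": 0,"fingers": 1},{"dx": 0,"dy": 0,"dz": 0,"roll": 0,"fingers": 1},{"dx": 0,"dy": 0,"dz": 0,"roll": 0,"fingers": 1},{"dx": 0,"dy": 0,"dz": 0,"roll": 0,"fingers": 1},{"dx": 0,"dy": 0,"dz": 0,"roll": 0,"fingers": 1},{"dx": 0,"dy": 0,"dz": 0,"roll": 0,"fingers": 1},{"dx": 0,"dy": 0,"dz": 0,"roll": 0,"fingers": 1},{"dx": 0,"dy": 0,"dz": 0,"roll": 0,"fingers": 1},{"dx": 0,"dy": 0,"dz": 0,"roll": 0,"fingers": 1},{"dx": 0,"dy": 0,"dz": 0,"roll": 0,"fingers": 1},{"dx": 0,"dy": 0,"dz": 0,"roll": 0,"fingers": 1}])

```text
time: 26.0
tool_pos: [0.4763, 0.2196, 0.0573]
tcp_rot: [-0.271, -3.127, 0.001]
wrist_force: [-6.7, 2.6, 0.7]
width: 0.266
```

```bash
python3 - <<'E'
from h import *
plan([.5037,.2147,.0574],80.13); s,p,R=tool();print(p,s['wrist_force'])
c=snap('wrist')
w=world(c);tx=R[:2,0];ty=np.array([-tx[1],tx[0]])
L=np.stack([(w[...,:2]-p[:2])@tx,(w[...,:2]-p[:2])@ty,w[...,2]],-1)
# wrist camera now sees the go end: its fit gives slip, pitch
from fit import fit; fit(c)
E
```

```text
tool d/0.04 [-0.696 -0.004 -0.005] roll/4 -0.006 yawy 80.11 t 26.0 F [-6.73  2.59  0.68] q6 -1.01
[0.47630825 0.21963125 0.05728874] [-6.72734044  2.59009027  0.68230343]
gauge 5208 y@x0 0.065 -0.04 mm; yaw 0.21 z 0.073 pitch -0.41 rms 0.00054 x range [0.046  0.0463 0.0468 0.0816 0.0822 0.0824]
nose few 0
```

Held for more than 1 s at about 7.5 N, and the no-go end did not enter. Now I'll retract, lift, and turn back to the original way round.

>>> play_rows(rows=[{"dx": 0.04,"dy": 0,"dz": 0,"roll": 0,"fingers": 1},{"dx": 0.1,"dy": 0,"dz": 0,"roll": 0,"fingers": 1},{"dx": 0.2,"dy": 0,"dz": 0,"roll": 0,"fingers": 1},{"dx": 0.4,"dy": 0,"dz": 0,"roll": 0,"fingers": 1},{"dx": 0.4,"dy": 0,"dz": -0.2,"roll": 0,"fingers": 1},{"dx": 0.2,"dy": 0,"dz": -0.5,"roll": 0,"fingers": 1},{"dx": 0,"dy": 0,"dz": -0.8,"roll": 0,"fingers": 1},{"dx": 0,"dy": 0,"dz": -0.8,"roll": 0,"fingers": 1},{"dx": 0,"dy": 0,"dz": -0.8,"roll": 0,"fingers": 1},{"dx": 0,"dy": 0,"dz": -0.6,"roll": 0,"fingers": 1},{"dx": 0,"dy": 0,"dz": -0.3,"roll": 0,"fingers": 1},{"dx": 0,"dy": 0,"dz": -0.1,"roll": 0,"fingers": 1}])

```text
time: 27.05
tool_pos: [0.4265, 0.2294, 0.2245]
tcp_rot: [0.27, 3.125, 0.004]
wrist_force: [0.8, 0.2, -3.3]
width: 0.264
```

>>> play_rows(rows=[{"dx": 0,"dy": 0,"dz": 0,"roll": 1,"fingers": 1},{"dx": 0,"dy": 0,"dz": 0,"roll": 1,"fingers": 1},{"dx": 0,"dy": 0,"dz": 0,"roll": 1,"fingers": 1},{"dx": 0,"dy": 0,"dz": 0,"roll": 1,"fingers": 1},{"dx": 0,"dy": 0,"dz": 0,"roll": 1,"fingers": 1},{"dx": 0,"dy": 0,"dz": 0,"roll": 1,"fingers": 1},{"dx": 0,"dy": 0,"dz": 0,"roll": 1,"fingers": 1},{"dx": 0,"dy": 0,"dz": 0,"roll": 1,"fingers": 1},{"dx": 0,"dy": 0,"dz": 0,"roll": 1,"fingers": 1},{"dx": 0,"dy": 0,"dz": 0,"roll": 1,"fingers": 1},{"dx": 0,"dy": 0,"dz": 0,"roll": 1,"fingers": 1},{"dx": 0,"dy": 0,"dz": 0,"roll": 1,"fingers": 1},{"dx": 0,"dy": 0,"dz": 0,"roll": 1,"fingers": 1},{"dx": 0,"dy": 0,"dz": 0,"roll": 1,"fingers": 1},{"dx": 0,"dy": 0,"dz": 0,"roll": 1,"fingers": 1},{"dx": 0,"dy": 0,"dz": 0,"roll": 1,"fingers": 1},{"dx": 0,"dy": 0,"dz": 0,"roll": 1,"fingers": 1},{"dx": 0,"dy": 0,"dz": 0,"roll": 1,"fingers": 1},{"dx": 0,"dy": 0,"dz": 0,"roll": 1,"fingers": 1},{"dx": 0,"dy": 0,"dz": 0,"roll": 1,"fingers": 1}])

```text
time: 28.72
tool_pos: [0.4238, 0.2281, 0.219]
tcp_rot: [-2.222, -2.219, 0.006]
wrist_force: [0.5, 0.5, -2.3]
width: 0.268
```

>>> play_rows(rows=[{"dx": 0,"dy": 0,"dz": 0,"roll": 1,"fingers": 1},{"dx": 0,"dy": 0,"dz": 0,"roll": 1,"fingers": 1},{"dx": 0,"dy": 0,"dz": 0,"roll": 1,"fingers": 1},{"dx": 0,"dy": 0,"dz": 0,"roll": 1,"fingers": 1},{"dx": 0,"dy": 0,"dz": 0,"roll": 1,"fingers": 1},{"dx": 0,"dy": 0,"dz": 0,"roll": 1,"fingers": 1},{"dx": 0,"dy": 0,"dz": 0,"roll": 1,"fingers": 1},{"dx": 0,"dy": 0,"dz": 0,"roll": 1,"fingers": 1},{"dx": 0,"dy": 0,"dz": 0,"roll": 1,"fingers": 1},{"dx": 0,"dy": 0,"dz": 0,"roll": 1,"fingers": 1},{"dx": 0,"dy": 0,"dz": 0,"roll": 1,"fingers": 1},{"dx": 0,"dy": 0,"dz": 0,"roll": 1,"fingers": 1},{"dx": 0,"dy": 0,"dz": 0,"roll": 1,"fingers": 1},{"dx": 0,"dy": 0,"dz": 0,"roll": 1,"fingers": 1},{"dx": 0,"dy": 0,"dz": 0,"roll": 1,"fingers": 1},{"dx": 0,"dy": 0,"dz": 0,"roll": 1,"fingers": 1},{"dx": 0,"dy": 0,"dz": 0,"roll": 1,"fingers": 1},{"dx": 0,"dy": 0,"dz": 0,"roll": 1,"fingers": 1},{"dx": 0,"dy": 0,"dz": 0,"roll": 0.5,"fingers": 1},{"dx": 0,"dy": 0,"dz": 0,"roll": 0,"fingers": 1}])

```text
time: 30.38
tool_pos: [0.4238, 0.2281, 0.2191]
tcp_rot: [3.11, 0.438, -0.006]
wrist_force: [0.0, 0.2, -2.9]
width: 0.274
```

```bash
python3 - <<'E'
from h import *
print(tool()[1]);plan([.5777,-.1328,.22],-73.8)
E
```

```text
[0.42381016 0.2280625  0.21913578]
tool d/0.04 [ 1.203  9.734 -0.019] roll/4 -0.037 yawy -73.95 t 30.3833 F [ 0.02  0.25 -2.92] q6 1.73
```

>>> play_rows(rows=[{"dx": 0.05,"dy": 0.4,"dz": 0,"roll": -0.04,"fingers": 1},{"dx": 0.1,"dy": 0.8,"dz": 0,"roll": 0,"fingers": 1},{"dx": 0.1,"dy": 0.8,"dz": 0,"roll": 0,"fingers": 1},{"dx": 0.1,"dy": 0.8,"dz": 0,"roll": 0,"fingers": 1},{"dx": 0.1,"dy": 0.8,"dz": 0,"roll": 0,"fingers": 1},{"dx": 0.1,"dy": 0.8,"dz": 0,"roll": 0,"fingers": 1},{"dx": 0.1,"dy": 0.8,"dz": 0,"roll": 0,"fingers": 1},{"dx": 0.1,"dy": 0.8,"dz": 0,"roll": 0,"fingers": 1},{"dx": 0.1,"dy": 0.8,"dz": 0,"roll": 0,"fingers": 1},{"dx": 0.1,"dy": 0.8,"dz": 0,"roll": 0,"fingers": 1},{"dx": 0.1,"dy": 0.8,"dz": 0,"roll": 0,"fingers": 1},{"dx": 0.1,"dy": 0.8,"dz": 0,"roll": 0,"fingers": 1},{"dx": 0.05,"dy": 0.5,"dz": 0,"roll": 0,"fingers": 1},{"dx": 0,"dy": 0.03,"dz": 0,"roll": 0,"fingers": 1},{"dx": 0,"dy": 0,"dz": 0,"roll": 0,"fingers": 1}])

```text
time: 31.63
tool_pos: [0.5795, -0.1325, 0.2196]
tcp_rot: [-3.109, -0.442, 0.004]
wrist_force: [-0.7, -0.2, -2.5]
width: 0.26
```

```bash
python3 - <<'E'
from h import *
print(tool()[1]);plan([.5777,-.1328,.085],-73.8)
E
```

```text
[ 0.57945625 -0.13245787  0.21959757]
tool d/0.04 [-3.600e-02  2.000e-03  3.365e+00] roll/4 -0.004 yawy -73.82 t 31.6333 F [-0.72 -0.17 -2.49] q6 1.02
```

>>> play_rows(rows=[{"dx": -0.036,"dy": 0,"dz": 0.4,"roll": 0,"fingers": 1},{"dx": 0,"dy": 0,"dz": 0.8,"roll": 0,"fingers": 1},{"dx": 0,"dy": 0,"dz": 0.8,"roll": 0,"fingers": 1},{"dx": 0,"dy": 0,"dz": 0.8,"roll": 0,"fingers": 1},{"dx": 0,"dy": 0,"dz": 0.5,"roll": 0,"fingers": 1},{"dx": 0,"dy": 0,"dz": 0,"roll": 0,"fingers": 1},{"dx": 0,"dy": 0,"dz": 0,"roll": 0,"fingers": 1}])

```text
time: 32.22
tool_pos: [0.5766, -0.1303, 0.0877]
tcp_rot: [-3.108, -0.446, 0.007]
wrist_force: [0.0, -0.3, -1.2]
width: 0.27
```

```bash
python3 - <<'E'
from h import *
print(tool()[1]);plan([.5777,-.1328,.0525],-73.8)
E
```

```text
[ 0.57664236 -0.13030653  0.08766505]
tool d/0.04 [0.011 0.07  0.879] roll/4 0.037 yawy -73.65 t 32.2167 F [ 0.03 -0.34 -1.24] q6 1.02
```

>>> play_rows(rows=[{"dx": 0,"dy": 0,"dz": 0.2,"roll": 0,"fingers": 1},{"dx": 0,"dy": 0,"dz": 0,"roll": 0,"fingers": 1},{"dx": 0,"dy": 0,"dz": 0,"roll": 0,"fingers": 1},{"dx": 0,"dy": 0,"dz": 0,"roll": 0,"fingers": 1}])

```text
time: 32.55
tool_pos: [0.5798, -0.1321, 0.0831]
tcp_rot: [3.109, 0.445, 0.004]
wrist_force: [-0.6, -0.7, -2.1]
width: 0.265
```

```bash
python3 - <<'E'
from h import *
print(tool()[1]);plan([.5777,-.1328,.0525],-73.8)
E
```

```text
[ 0.57981949 -0.1320737   0.08313305]
tool d/0.04 [-0.058  0.002  0.766] roll/4 0.018 yawy -73.73 t 32.55 F [-0.61 -0.71 -2.1 ] q6 1.02
```

>>> play_rows(rows=[{"dx": -0.03,"dy": 0,"dz": 0.1,"roll": 0,"fingers": 1},{"dx": -0.02,"dy": 0,"dz": 0.15,"roll": 0,"fingers": 1},{"dx": 0,"dy": 0,"dz": 0.15,"roll": 0,"fingers": 1},{"dx": 0,"dy": 0,"dz": 0.1,"roll": 0,"fingers": 1},{"dx": 0,"dy": 0,"dz": 0.05,"roll": 0,"fingers": 1},{"dx": 0,"dy": 0,"dz": 0,"roll": 0,"fingers": 1},{"dx": 0,"dy": 0,"dz": 0,"roll": 0,"fingers": 1},{"dx": 0,"dy": 0,"dz": 0,"roll": 0,"fingers": 1}])

```text
time: 33.22
tool_pos: [0.577, -0.1325, 0.0597]
tcp_rot: [3.11, 0.444, 0.0]
wrist_force: [-0.1, -0.3, -1.2]
width: 0.266
```

```bash
python3 - <<'E'
from h import *
print(tool()[1]);plan([.5777,-.1328,.0525],-73.8)
E
```

```text
[ 0.57702804 -0.13251179  0.05966749]
tool d/0.04 [0.014 0.012 0.179] roll/4 0.016 yawy -73.74 t 33.2167 F [-0.05 -0.27 -1.2 ] q6 1.02
```

>>> play_rows(rows=[{"dx": 0.01,"dy": 0.01,"dz": 0.05,"roll": 0,"fingers": 1},{"dx": 0,"dy": 0,"dz": 0.05,"roll": 0,"fingers": 1},{"dx": 0,"dy": 0,"dz": 0.04,"roll": 0,"fingers": 1},{"dx": 0,"dy": 0,"dz": 0,"roll": 0,"fingers": 1},{"dx": 0,"dy": 0,"dz": 0,"roll": 0,"fingers": 1}])

```text
time: 33.63
tool_pos: [0.5771, -0.1327, 0.0538]
tcp_rot: [-3.11, -0.444, 0.001]
wrist_force: [0.2, -0.9, -1.9]
width: 0.269
```

>>> play_rows(rows=[{"dx": 0,"dy": 0,"dz": 0.02,"roll": 0,"fingers": 1},{"dx": 0,"dy": 0,"dz": 0.02,"roll": 0,"fingers": 1},{"dx": 0,"dy": 0,"dz": 0,"roll": 0,"fingers": 1},{"dx": 0,"dy": 0,"dz": 0,"roll": 0,"fingers": 1}])

```text
time: 33.97
tool_pos: [0.5774, -0.1328, 0.0525]
tcp_rot: [3.11, 0.444, 0.0]
wrist_force: [0.1, -0.4, -2.1]
width: 0.262
```

>>> play_rows(rows=[{"dx": 0,"dy": 0,"dz": 0.015,"roll": 0,"fingers": 1},{"dx": 0,"dy": 0,"dz": 0.01,"roll": 0,"fingers": 1},{"dx": 0,"dy": 0,"dz": 0,"roll": 0,"fingers": 1},{"dx": 0,"dy": 0,"dz": 0,"roll": 0,"fingers": 1}])

```text
time: 34.3
tool_pos: [0.5776, -0.1329, 0.0521]
tcp_rot: [3.11, 0.444, 0.001]
wrist_force: [-2.8, 0.1, 4.0]
width: 0.268
```

>>> play_rows(rows=[{"dx": 0,"dy": 0,"dz": 0.01,"roll": 0,"fingers": 1},{"dx": 0,"dy": 0,"dz": 0,"roll": 0,"fingers": 1},{"dx": 0,"dy": 0,"dz": 0,"roll": 0,"fingers": 1}])

```text
time: 34.55
tool_pos: [0.5776, -0.1329, 0.052]
tcp_rot: [3.11, 0.444, 0.001]
wrist_force: [-3.8, 1.0, 6.2]
width: 0.267
```

Seated in the notches (upward force +6 N, z as at pickup). I'll release gently and retreat straight up.

>>> play_rows(rows=[{"dx": 0,"dy": 0,"dz": -0.01,"roll": 0,"fingers": 0.7},{"dx": 0,"dy": 0,"dz": 0,"roll": 0,"fingers": 0.5},{"dx": 0,"dy": 0,"dz": 0,"roll": 0,"fingers": 0.2},{"dx": 0,"dy": 0,"dz": 0,"roll": 0,"fingers": 0},{"dx": 0,"dy": 0,"dz": 0,"roll": 0,"fingers": 0},{"dx": 0,"dy": 0,"dz": 0,"roll": 0,"fingers": 0},{"dx": 0,"dy": 0,"dz": 0,"roll": 0,"fingers": 0},{"dx": 0,"dy": 0,"dz": 0,"roll": 0,"fingers": 0},{"dx": 0,"dy": 0,"dz": -0.1,"roll": 0,"fingers": 0},{"dx": 0,"dy": 0,"dz": -0.3,"roll": 0,"fingers": 0},{"dx": 0,"dy": 0,"dz": -0.6,"roll": 0,"fingers": 0},{"dx": 0,"dy": 0,"dz": -0.8,"roll": 0,"fingers": 0},{"dx": 0,"dy": 0,"dz": -0.8,"roll": 0,"fingers": 0},{"dx": 0,"dy": 0,"dz": -0.8,"roll": 0,"fingers": 0},{"dx": 0,"dy": 0,"dz": -0.8,"roll": 0,"fingers": 0},{"dx": 0,"dy": 0,"dz": -0.4,"roll": 0,"fingers": 0},{"dx": 0,"dy": 0,"dz": -0.1,"roll": 0,"fingers": 0},{"dx": 0,"dy": 0,"dz": 0,"roll": 0,"fingers": 0},{"dx": 0,"dy": 0,"dz": 0,"roll": 0,"fingers": 0}])

```text
time: 36.13
tool_pos: [0.5768, -0.1326, 0.2388]
tcp_rot: [-3.11, -0.444, 0.001]
wrist_force: [-0.5, -0.4, -0.7]
width: 1.002
```

```bash
python3 - <<'E'
from h import *
c=snap('wrist');cv2.imwrite('pics/w8.png',c['pixels'][:,:,::-1])
w=world(c);px=c['pixels'].astype(int);sat=px.max(-1)-px.min(-1)
m=(w[...,2]>.06)&(w[...,2]<.1)&(w[...,0]>.45)&(w[...,0]<.68)&(w[...,1]>-.22)&(w[...,1]<-.07)&(sat<40)
q=w[m];l=cv2.fitLine(q[:,:2].astype(np.float32),cv2.DIST_HUBER,0,.01,.01).ravel()
if l[0]<0:l[:2]*=-1
d=l[:2];s=(q[:,:2]-np.array([.5764,-.1332]))@d;t=(q[:,:2]-np.array([.5764,-.1332]))@np.array([-d[1],d[0]])
print('yaw',np.degrees(np.arctan2(d[1],d[0])),'ends',s.min(),s.max(),'lat',(np.percentile(t,2)+np.percentile(t,98))/2,'handle top z',np.median(q[abs(s)<.03,2]))
plan([.5,.2,.058])
E
```

```text
yaw 16.25664 ends -0.0676922369918744 0.08418178180624669 lat 0.00012645667699860263 handle top z 0.08032688853465964
tool d/0.04 [ 0.51  -8.505  4.503] roll/4 0 yawy -73.73 t 36.1833 F [ 0.01 -0.73 -0.5 ] q6 1.02
```

View pics/w8.png

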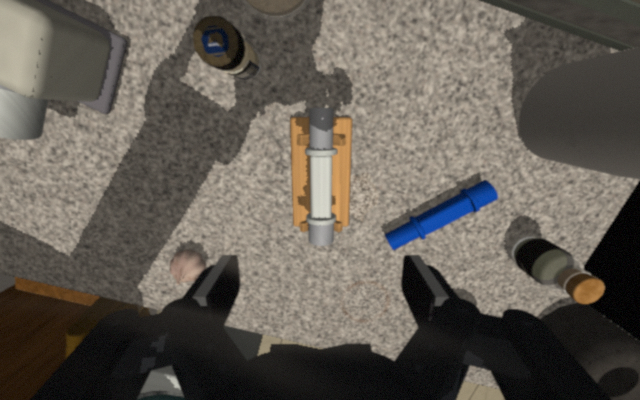

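The gauge lies in both notches at (320,180), the same way round as at the start, within about 0.5 mm of its starting place. The jar at (222,45), the garlic at (187,265) and the blue bar at (440,215) are undisturbed.

```bash
python3 -c "
from workcell import bot
print(bot.finish_job())"
```

```text
the job is handed in; nothing more can be done
None
```

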